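Snug up the port plug of a camera housing

ROBOT

A 6-joint arm with a two-finger parallel gripper is mounted at the origin on the work surface. World frame = base frame: x ahead of the robot, y to its left, z up, the work surface at z = 0. Lengths are in m, angles in degrees, forces in N, time in s.
With the tool pointing down it reaches from about 0.35 to 0.875 m from the base axis. Payload 4.2 kg.
Tool frame: the origin (TCP) lies midway between the tips of the shut fingers; the grasp point (between the pads) lies 19 mm behind it (tcp_to_grasp is the distance from the TCP to the grasp point, in m); z points along the fingers, y is the direction in which the jaws open and shut (so a half turn about z gives the same grasp; the last joint's range is limited). The gripper opens to 85 mm and grips with 20 to 120 N. Pads are 22 mm wide; open, the fingers measure 114 mm over their backs; the gripper's body (76 mm by 85 mm) begins 54 mm behind the grasp point. The pads swing forward as they close: fully open they stand 13 mm farther back than shut.
Start: joints at [89.931, 22.042, 0.453, 0, -68.411, -14.817], TCP at [0.161, 0.604, 0.231] pointing down, gripper open.
Joint ranges: [-179.83, 179.83], [-69.29, 118.12], [-61.27, 80.66], [-181.25, 117.63], [-171.15, -9.14], [-177.46, 177.46]. Speed limits (degrees/s): [159.86, 159.86, 180, 180, 180, 180].

INTERFACE

Orientations are given as [roll, pitch, yaw] about the fixed x, y, z axes, in that order (R = Rz(yaw) Ry(pitch) Rx(roll)).
In Python, from cell import * gives the robot as it stands.
- The arm moves only by the tool servo_tool, never from a script. Its arguments are lists of equal length, an entry for each row: "offset": the shift along the tool's x, y, z in m, a list of three; "turn": the turn about the tool's z in rad. In form: {"offset": [[tx, ty, tz], ...], "turn": [turn, ...]}. A call has 1 to 5 rows; each row shifts and turns the commanded pose from where the row before left it, along the tool's axes as they then stand; what a row does not reach is not made up. A row lasts 1/10 s, in which the tool goes at most 50 mm and 8.59 degrees, less where a joint would pass 70% of its speed; a pose out of reach is approached as far as the arm can. A call with a gripper value outside its range is refused whole. "claw" is the closure, from -1 (fully open) to 1 (shut), set as the call begins (left out, the last holds). The fingers move at their own pace and stop on an object; "force" is the grip in N (left out, the last holds). Time passes only in rows, so rows that do not move let the fingers close. It gives the time, the measured TCP pose, the force and the opening at its end, in the units of the state.
- read_state(): the state, without advancing time (a new reading comes with each control period).
- camera(name): name is "scene" or "top"; returns a dict with "frame" (420x560x3 uint8, blue, green, red), "fx", "fy", "cx", "cy" (pixels), "extrinsics" (4x4, takes a point from camera to world coordinates). Camera axes: x right, y down, z forward; pixel columns grow to the right and rows downward; lengths in m; the calibration is good to about 2 mm. A picture is of the moment at which its call begins. There is no depth.
- finish_job(): hands the job in, once; it reports no verdict.
The state is a dict: "t": time; "qpos": joint angles; "qvel": joint speeds; "effort": joint torques, N m; "eef_pos": TCP position; "tool_rot": TCP orientation; "force": force on the tool from outside, world axes, zero at the start; "ft_torque": the same for the moment, N m; "grip_width": finger opening in m.
Only numpy, scipy, OpenCV 4.12 (cv2) and the standard library are available. Lean on these libraries where they do the work, as an engineer would, in place of code of your own. Each camera call takes 0.05 s, during which the arm holds its last target. There are 200 camera calls.

TASK

The tapered brass plug in the neck of the camera housing has only been run in loosely. Take the flat-bladed key out of its stand, put its blade fully into the plug's slot and turn it clockwise until the plug goes properly snug, feeling for the bite and not forcing it past that; press only lightly. Leave the key standing fully in the slot and let go, with the other things left where they are.

Things in the scene. Friction and masses are not known exactly. Their poses are not given: they have to be found in the camera images.
- housing: sealed aluminium camera housing, fixed: a box 170 mm (its x) by 130 mm (its y), 90 mm high, with a dark lens barrel 72 mm across standing 30 mm out of its -x end. Origin under the centre of the box, z up. A shutter button 10 mm high stands on top at the -x, -y corner.
- neck (a point): centre of the rim of the port neck, a round aluminium collar on the housing's top, 25 mm from its centre towards its +x: 68 mm inside, 88 mm outside, rim 18 mm above the top (108 mm above the table). The plug sits in it, on the same upright axis.
- plug: brass tapered plug in the port neck: a flange 65 mm across under a rectangular head 52 mm (its x) by 30 mm (its y), top 20 mm above the origin. Origin on the axis at its underside, 90 mm above the table, z up. It tightens clockwise seen from above. At first it turns freely (about 0.04 N m) for 0.2 to 2.3 rad more, unknown, tied to no direction of the slot.
- slot_floor (a point): centre of the floor of the plug's slot, 4 mm above the plug's origin; axes as the plug's. Feel of the plug: after the free run the taper bites; the twist needed jumps to 0.25 N m and grows from there by 0.45 N m per rad. Properly snug is 0.08 to 0.45 rad past the first bite, 0.29 to 0.45 N m while turning (a pause after a small turn reads 0.05 to 0.1 less, after a big one up to 0.2 less); farther spoils the seat.
- thread_end (a point): lower end of the plug's thread, out of sight inside the housing on the plug's axis, about 20 mm below the plug's underside; it sinks 0.2 mm per rad of the free run
- seal (a point): sealing cone of the plug's seat, out of sight inside the housing on the plug's axis, 35 mm below the plug's underside; it is pressed down 0.2 mm per rad that the plug is turned past the first bite: 0.02 to 0.09 mm when snug, far too little to be read from the measured poses
- slot_mouth (a point): centre of the slot's mouth, on the top of the plug's head. The straight slot runs 38 mm along the plug's x, is 10 mm wide and 16 mm deep; its mouth is widened by 2 mm all round.
- key: flat-bladed key standing upright and loose in its stand, 96 mm high, 0.1 to 0.18 kg. From the foot: steel blade 36 mm (its x) by 8 mm (its y), 34 mm high; round shank 16 mm thick; black grip bar from 60 to 96 mm, 52 mm along its x, 14 mm thick (its y). Origin at the centre of the blade's lower end, z up. The blade fits the plug's slot either way round with 2 mm of play.
- key_tip (a point): the centre of the lower end of the key's blade (the key's origin); fully in the slot it is on the slot's floor
- key_grip (a point): the middle of the key's grip bar, 78 mm above the blade's lower end; axes as the key's. With the key fully in the slot it is 82 mm above the plug's origin.
- stand: grey block fixed to the table, 80 mm (its x) by 60 mm (its y), 42 mm high, with a slot 38 by 10 mm along its x, 30 mm deep, in which the key stands with the lower end of its blade 12 mm above the table. Origin under its centre.
- filter: thin dark steel filter ring, 32 mm across, 6 mm high, lying on the housing's top near its -x, +y corner; a bystander; origin under its centre
- torch: dark hand torch lying on the table, 130 mm long, 38 mm thick; a bystander; origin under its middle, x along it
- lens: black lens standing upright, 76 mm across, 75 mm high; a bystander; origin under its centre
- camera: black camera body, 60 x 130 x 106 mm; a bystander; origin under its centre
- driver: screwdriver with a black handle lying on the table, 200 mm long; a bystander; origin under its middle, x along it
- tray: shallow grey open tray, 100 x 160 x 30 mm; a bystander; origin under its centre
- blower: white plastic jar with a dark steel cap, 52 mm across, 110 mm high; a bystander; origin under its centre
There are look-alikes about, which are no part of the job. What is shaped like the key but green or turquoise is not meant.

How it is judged:
By the outcome, as a careful person would: the job done as asked, in the order asked, and still so for the second after the job is handed in, with the robot touching nothing.
It also fails if it takes over 61 s, if anything falls off the work surface, if the arm or the gripper's body presses on something with over 40 N, if the wrist force passes 120 N, or if a joint passes its speed limit or range.

## Working session

There is one attempt and no reset: what is moved stays moved. The work goes in short steps, Python scripts to look and compute and a tool call to move; the robot and the scene stay as the last step left them, time stands still between calls to the robot, and variables do not carry over. Pictures are saved under pics/ and viewed, about 8 in all and at most 12, crops included, and the job is handed in when it is done.

Besides the shell and the picture viewer there is one more tool, called as a command line: name --pt "numbers of a row" for each row, then --argument value for the rest. servo_tool: Moves the arm, as the interface text tells. Its arguments: {"type":"object","properties":{"offset":{"type":"array","items":{"type":"array","items":{"type":"number"}}},"turn":{"type":"array","items":{"type":"number"}},"claw":{"type":"number"},"force":{"type":"number"}},"required":["offset","turn"]}

```bash
mkdir -p pics; cat > h.py <<'E'
from cell import *
import numpy as np, cv2
from scipy.spatial.transform import Rotation as R
def ray(c,u,v,z):
    E=np.array(c["extrinsics"]); d=E[:3,:3]@np.array([(u-c["cx"])/c["fx"],(v-c["cy"])/c["fy"],1]); o=E[:3,3]
    return o+d*(z-o[2])/d[2]
def proj(c,p):
    E=np.linalg.inv(np.array(c["extrinsics"])); q=E[:3,:3]@np.array(p)+E[:3,3]
    return q[0]/q[2]*c["fx"]+c["cx"], q[1]/q[2]*c["fy"]+c["cy"]
E
python3 - <<'E'
from h import *
import pickle
for n in("scene","top"):
    c=camera(n); pickle.dump(c,open(n+".pkl","wb")); cv2.imwrite(f"pics/{n}0.png",cv2.resize(c["frame"],(800,600),interpolation=cv2.INTER_CUBIC)); print(n,c["fx"],c["fy"],c["cx"],c["cy"],np.round(c["extrinsics"],3).tolist())
print(read_state())
E
```

```text
scene 403.7591638633321 403.7591638633321 279.4841902453119 213.79343646794035 [[0.319, 0.689, -0.651, 1.332], [0.948, -0.241, 0.21, -0.219], [-0.012, -0.684, -0.73, 0.925], [0.0, 0.0, 0.0, 1.0]]
top 415.4245044101865 415.4245044101865 279.3037541579446 212.28156899150096 [[-0.019, -0.982, 0.186, 0.413], [-1.0, 0.02, 0.004, 0.001], [-0.008, -0.186, -0.983, 1.05], [0.0, 0.0, 0.0, 1.0]]
{'t': 0.1, 'qpos': array([ 8.99316430e+01,  2.20846102e+01,  3.88098399e-01, -2.43694731e-02,
       -6.84093880e+01, -1.48161566e+01]), 'qvel': array([-0.04719161, -0.26511405,  0.10090767,  0.00905101, -0.08467791,
       -0.02735475]), 'effort': array([-8.46679177e-05, -3.93321025e+01,  1.88927847e+01,  4.19783100e+00,
       -2.60120098e-03,  1.87487913e-06]), 'eef_pos': array([0.16040242, 0.60353981, 0.23035515]), 'tool_rot': array([ 1.79891829e+02, -5.19079823e-03, -1.48934969e+01]), 'force': array([0.28077851, 0.5396563 , 0.32587413]), 'ft_torque': array([ 0.01964196, -0.01943564, -0.06434593]), 'grip_width': 0.08553770923409135}
```

View pics/top0.png

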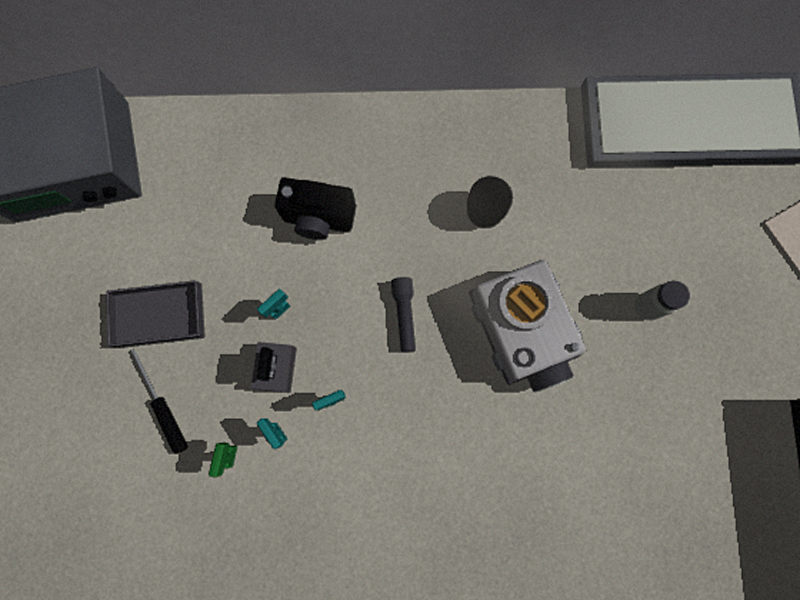

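View pics/scene0.png

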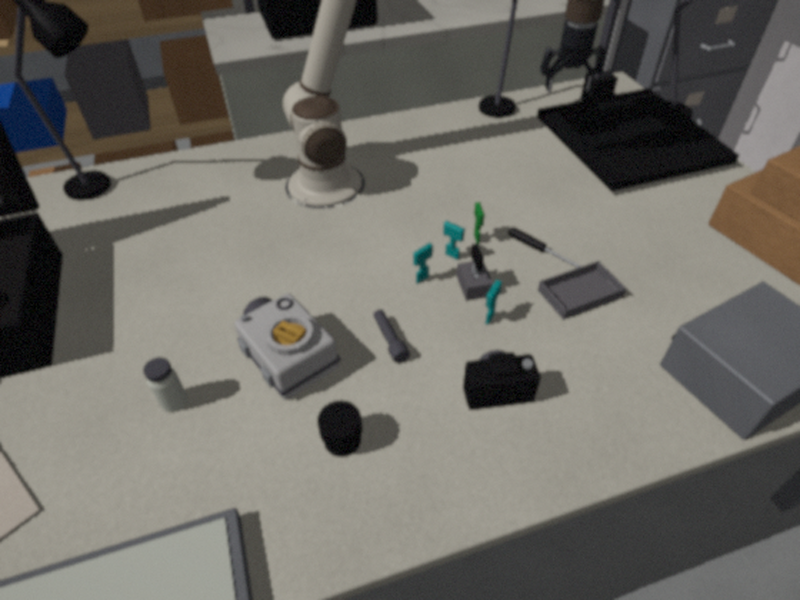

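The top view shows the black key in its stand at about (265,362) and the plug slot at about (525,300) in the 800 px picture. Next I'll enlarge crops of both.

```bash
python3 - <<'E'
from h import *
import pickle
T=pickle.load(open("top.pkl","rb"));S=pickle.load(open("scene.pkl","rb"))
def crop(c,u,v,w,h,k): return cv2.resize(c["frame"][v:v+h,u:u+w],None,fx=k,fy=k,interpolation=cv2.INTER_CUBIC)
# each 400x300
a=crop(T,160,232,50,37,8);b=crop(T,337,187,62,46,6.4);c=crop(S,312,165,50,37,8);d=crop(S,165,205,75,56,5.333)
f=lambda i:np.clip(cv2.resize(i,(400,300)).astype(float)*1.5,0,255).astype(np.uint8)
cv2.imwrite("pics/m.png",np.vstack([np.hstack([f(a),f(b)]),np.hstack([f(c),f(d)])]))
E
```

```text
(no output)
```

View pics/m.png

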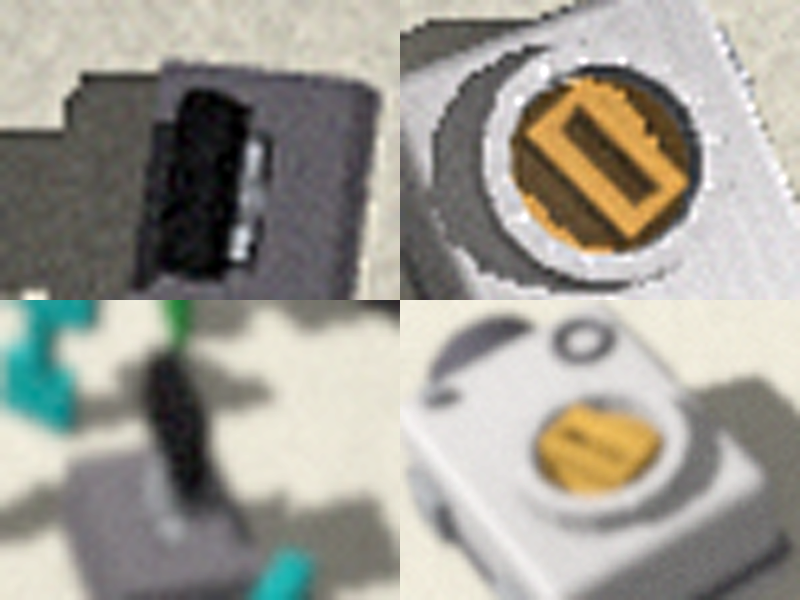

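The montage shows the key grip's top face centred near crop (201,186), tilted about 5° from vertical. The plug head's corners are near (525,130), (580,80), (688,183) and (632,237). I'll convert these and check them with overlays of the known sizes.

```bash
cat > fit.py <<'E'
from h import *
import pickle
T=pickle.load(open("top.pkl","rb"));S=pickle.load(open("scene.pkl","rb"))
A=lambda x,y:(160+x/8-.5,232+y/8.108-.5)
B=lambda x,y:(337+x/6.452-.5,187+y/6.522-.5)
def P(c,q,z): return ray(c,*q,z)
k=P(T,A(201,186),.108); e1=P(T,A(185,95),.108);e2=P(T,A(165,270),.108)
ky=np.degrees(np.arctan2(*(e1-e2)[1::-1])); print("key",k,ky,"len",np.linalg.norm(e1-e2))
c=[P(T,B(*q),.110) for q in((125,130),(180,80),(288,183),(232,237))]
p=sum(c)/4; d=(c[2]-c[1]+c[3]-c[0])/2; py=np.degrees(np.arctan2(d[1],d[0]))
print("plug",p,py,"sides",np.linalg.norm(c[1]-c[0]),np.linalg.norm(c[2]-c[1]),np.linalg.norm(c[3]-c[2]))
import sys
def box(cx,cy,yaw,lx,ly,z0,z1):
    r=R.from_euler('z',yaw,degrees=True).as_matrix()
    return [r@[sx*lx/2,sy*ly/2,0]+[cx,cy,z] for z in(z0,z1) for sx,sy in((1,1),(-1,1),(-1,-1),(1,-1))]
def draw(img,c,pts,o,s,col):
    q=[(int(round((u+.5-o[0])*s[0])),int(round((v+.5-o[1])*s[1]))) for u,v in(proj(c,x) for x in pts)]
    for i in range(4):
        for a,b in((i,(i+1)%4),(4+i,4+(i+1)%4),(i,4+i)): cv2.line(img,q[a],q[b],col,1,cv2.LINE_AA)
def ov(name,k,ky,p,py,st=None):
    out=[]
    for c,o,w,h,t in((T,(155,232),50,50,0),(T,(337,180),62,62,1),(S,(312,160),50,50,0),(S,(165,205),75,75,1)):
        s=400/w
        im=cv2.resize(c["frame"][o[1]:o[1]+h,o[0]:o[0]+w],(400,400),interpolation=cv2.INTER_CUBIC)
        im=np.clip(im*1.5,0,255).astype(np.uint8)
        if t==0:
            draw(im,c,box(k[0],k[1],ky,.052,.014,.072,.108),o,(s,s),(0,0,255))
            st_=st or (k[0],k[1],ky)
            draw(im,c,box(st_[0],st_[1],st_[2],.080,.060,0,.042),o,(s,s),(0,255,0))
        else:
            draw(im,c,box(p[0],p[1],py,.052,.030,.110,.110),o,(s,s),(0,0,255))
            draw(im,c,box(p[0],p[1],py,.042,.014,.110,.110),o,(s,s),(255,0,0))
        out.append(cv2.resize(im,(300,300)) if 0 else im[50:350])
    cv2.imwrite(name,np.vstack([np.hstack(out[:2]),np.hstack(out[2:])]))
if __name__=="__main__": ov("pics/ov1.png",k,ky,p,py)
E
python3 fit.py
```

```text
key [0.49883842 0.22163801 0.108     ] -5.218298203223402 len 0.04904203281853331
plug [ 0.59111293 -0.20007041  0.11      ] -136.86145436150792 sides 0.02717965407350114 0.052434461188893736 0.028245792040754815
```

View pics/ov1.png

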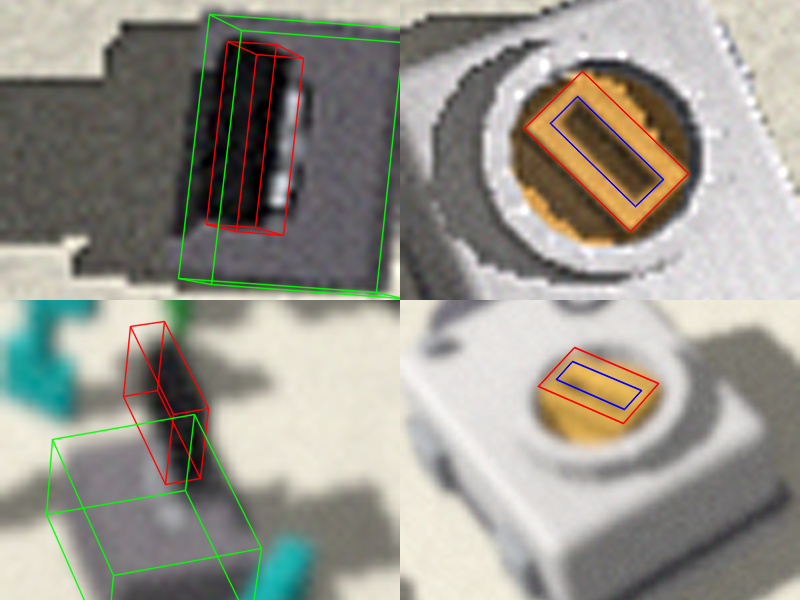

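The overlay agrees with the top view. Plug head sides come out at 52×28 mm against 52×30. The key lies at (0.499, 0.222), yaw −5.2°, and the scene view differs by about 2 px. I'll move above the key and correct there.

servo_tool --pt "0.0167 0.0111 0" --pt "0.0334 0.0221 0" --pt "0.04 0.0265 0" --pt "0.04 0.0265 0" --pt "0.04 0.0265 0" --turn '[0, 0, 0, 0, 0]' --claw -1 --force 80

```text
t: 0.6
eef_pos: [0.297, 0.4488, 0.2311]
tool_rot: [180.0, 0.0, -14.9]
force: [0.3, 1.2, 0.5]
grip_width: 0.0855
```

servo_tool --pt "0.04 0.0265 0" --pt "0.04 0.0265 0" --pt "0.04 0.0265 0" --pt "0.04 0.0265 0" --pt "0.04 0.0265 0" --turn '[0, 0, 0, 0, 0]'

```text
t: 1.1
eef_pos: [0.4559, 0.2693, 0.2314]
tool_rot: [180.0, 0.0, -14.9]
force: [0.1, 0.3, 0.8]
grip_width: 0.0853
```

servo_tool --pt "0.0334 0.0221 0" --pt "0.0217 0.0144 0" --pt "0 0 0" --pt "0 0 0" --pt "0 0 0" --turn '[0, 0, -0.085, -0.084, 0]'

```text
t: 1.6
eef_pos: [0.4989, 0.2212, 0.231]
tool_rot: [180.0, 0.0, -5.3]
force: [-0.9, -0.2, -0.7]
grip_width: 0.0852
```

```bash
cat > look.py <<'E'
from h import *
import sys
s=read_state(); print({k:np.round(s[k],4).tolist() for k in("t","qpos","eef_pos","tool_rot","force","ft_torque","grip_width")})
if len(sys.argv)>1:
    u,v,w,u2,v2,w2=map(int,sys.argv[2:8]); o=[]
    for n,u,v,w in(("top",u,v,w),("scene",u2,v2,w2)):
        f=camera(n)["frame"][v:v+w*3//2,u:u+w]; o.append(np.clip(cv2.resize(f,(400,600),interpolation=cv2.INTER_CUBIC)*1.5,0,255).astype(np.uint8))
    cv2.imwrite(f"pics/{sys.argv[1]}.png",np.hstack(o))
E
python3 look.py
```

```text
{'t': 1.6, 'qpos': [40.9321, 14.3714, -10.7526, -0.0077, -64.933, 43.782], 'eef_pos': [0.4989, 0.2212, 0.231], 'tool_rot': [179.9636, 0.0445, -5.2891], 'force': [-0.8971, -0.1625, -0.7009], 'ft_torque': [0.0012, 0.0114, -0.0306], 'grip_width': 0.0852}
```

servo_tool --pt "0 0 0.03" --pt "0 0 0.035" --pt "0 0 0.035" --pt "0 0 0.03" --pt "0 0 0.02" --turn '[0, 0, 0, 0, 0]'

```text
t: 2.1
eef_pos: [0.4977, 0.2214, 0.0791]
tool_rot: [179.9, 0.2, -5.3]
force: [0.4, 0.5, -0.0]
grip_width: 0.0855
```

servo_tool --pt "0 0 0.01" --pt "0 0 0" --pt "0 0 0" --turn '[0, 0, 0]'

```text
t: 2.4
eef_pos: [0.4997, 0.2229, 0.0722]
tool_rot: [-179.9, -0.1, -5.2]
force: [0.1, 0.1, 1.2]
grip_width: 0.0855
```

```bash
python3 look.py a 150 210 60 310 130 70
```

```text
{'t': 2.4, 'qpos': [41.034, 24.2628, -22.1919, 0.0308, -43.4544, 43.7341], 'eef_pos': [0.4997, 0.2229, 0.0722], 'tool_rot': [-179.949, -0.0782, -5.2096], 'force': [0.1418, 0.1147, 1.1542], 'ft_torque': [0.0365, -0.0291, 0.0005], 'grip_width': 0.0855}
```

View pics/a.png

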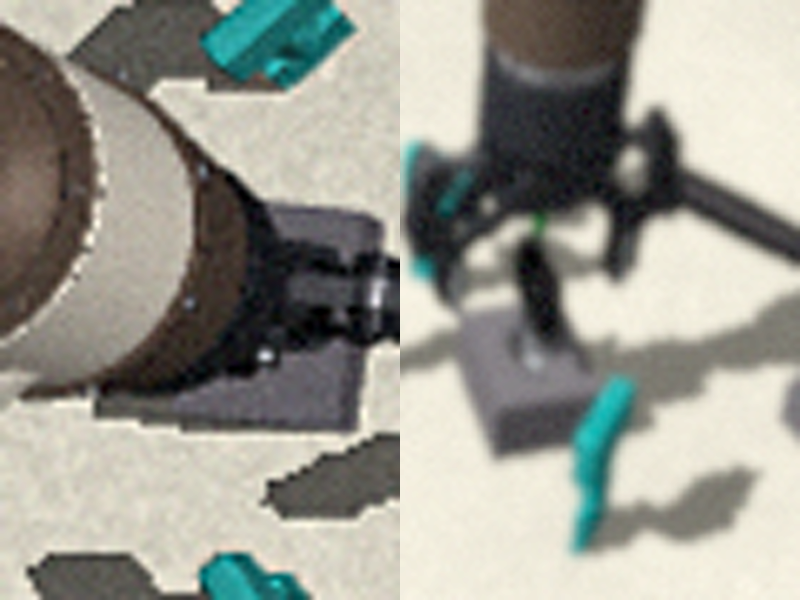

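The scene view shows the key (540,285) midway between the finger tips (455 and 620). Close now.

servo_tool --pt "0 0 0" --pt "0 0 0" --pt "0 0 0" --pt "0 0 0" --pt "0 0 0" --turn '[0, 0, 0, 0, 0]' --claw 1 --force 30

```text
t: 3.0
eef_pos: [0.4996, 0.2234, 0.0716]
tool_rot: [-179.9, -0.1, -5.2]
force: [-1.7, 9.2, -1.6]
grip_width: 0.0143
```

servo_tool --pt "0 0 0" --pt "0 0 0" --pt "0 0 0" --pt "0 0 0" --turn '[0, 0, 0, 0]'

```text
t: 3.4
eef_pos: [0.4996, 0.2239, 0.0716]
tool_rot: [-179.9, -0.1, -5.2]
force: [-0.8, 5.3, 0.6]
grip_width: 0.014
```

```bash
python3 look.py
```

```text
{'t': 3.4, 'qpos': [41.0873, 24.3218, -22.1856, -0.0485, -43.3328, 43.7533], 'eef_pos': [0.4996, 0.2239, 0.0716], 'tool_rot': [-179.8616, -0.0864, -5.1947], 'force': [-0.7923, 5.3098, 0.5648], 'ft_torque': [1.7298, 0.3204, -0.077], 'grip_width': 0.014}
```

servo_tool --pt "0 -0.001 0" --pt "0 -0.0005 0" --pt "0 0 0" --turn '[0, 0, 0]' --force 80

```text
t: 3.7
eef_pos: [0.4996, 0.2242, 0.0716]
tool_rot: [-180.0, -0.0, -5.2]
force: [-0.2, 2.3, 3.0]
grip_width: 0.013
```

```bash
python3 look.py
```

```text
{'t': 3.7, 'qpos': [41.1496, 24.3652, -22.1278, 0.0306, -43.4676, 43.6501], 'eef_pos': [0.4996, 0.2242, 0.0716], 'tool_rot': [-179.9861, -0.0424, -5.1781], 'force': [-0.1733, 2.3495, 3.0261], 'ft_torque': [0.7803, 0.0474, 0.0052], 'grip_width': 0.013}
```

servo_tool --pt "0 0 -0.005" --pt "0 0 -0.01" --pt "0 0 -0.02" --pt "0 0 -0.03" --pt "0 0 -0.03" --turn '[0, 0, 0, 0, 0]'

```text
t: 4.2
eef_pos: [0.4979, 0.2222, 0.167]
tool_rot: [179.7, 0.2, -5.2]
force: [0.6, 0.4, -0.9]
grip_width: 0.0133
```

servo_tool --pt "0 0 -0.04" --pt "0 0 -0.02" --pt "0 0 -0.005" --pt "0 0 0" --pt "0 0 0" --turn '[0, 0, 0, 0, 0]'

```text
t: 4.7
eef_pos: [0.498, 0.223, 0.2295]
tool_rot: [179.8, 0.2, -5.2]
force: [0.8, -0.1, -2.3]
grip_width: 0.0132
```

```bash
python3 look.py
```

```text
{'t': 4.7, 'qpos': [41.1284, 14.5321, -10.7478, -0.0358, -64.9783, 43.6511], 'eef_pos': [0.498, 0.223, 0.2295], 'tool_rot': [179.8356, 0.2016, -5.236], 'force': [0.7634, -0.1107, -2.3468], 'ft_torque': [-0.0651, -0.0472, -0.0239], 'grip_width': 0.0132}
```

servo_tool --pt "0.0061 0.0191 0" --pt "0.0121 0.0381 0" --pt "0.014 0.0438 0" --pt "0.014 0.0438 0" --pt "0.014 0.0438 0" --turn '[0, 0, 0, 0, 0]'

```text
t: 5.2
eef_pos: [0.5411, 0.0288, 0.2292]
tool_rot: [179.9, 0.2, -5.2]
force: [0.9, 0.2, -1.4]
grip_width: 0.013
```

servo_tool --pt "0.014 0.0438 0" --pt "0.014 0.0438 0" --pt "0.014 0.0438 0" --pt "0.014 0.0438 0" --pt "0.0091 0.0286 0" --turn '[0, 0, 0, 0, 0]'

```text
t: 5.7
eef_pos: [0.5875, -0.1809, 0.2286]
tool_rot: [180.0, 0.3, -5.3]
force: [-0.3, 0.2, -1.7]
grip_width: 0.0133
```

servo_tool --pt "0.0061 0.0191 0" --pt "0 0 0" --pt "0 0 0" --pt "0 0 0" --pt "0 0 0" --turn '[0, -0.08, -0.14, -0.14, -0.14]'

```text
t: 6.2
eef_pos: [0.5916, -0.1977, 0.2286]
tool_rot: [-179.8, 0.3, 23.7]
force: [0.8, 0.5, -1.5]
grip_width: 0.0132
```

servo_tool --pt "0 0 0" --pt "0 0 0" --pt "0 0 0" --pt "0 0 0" --pt "0 0 0" --turn '[-0.14, -0.14, -0.063, 0, 0]'

```text
t: 6.7
eef_pos: [0.5921, -0.1976, 0.2297]
tool_rot: [-179.9, 0.1, 43.0]
force: [-0.0, 0.5, -1.6]
grip_width: 0.0135
```

```bash
python3 look.py b 335 170 70 165 160 80
```

```text
{'t': 6.7, 'qpos': [-3.629, 22.1233, 0.3402, -0.0115, -68.4107, 136.6434], 'eef_pos': [0.5921, -0.1976, 0.2297], 'tool_rot': [-179.8518, 0.1252, 43.0103], 'force': [-0.0049, 0.4862, -1.5883], 'ft_torque': [-0.0293, -0.0189, -0.0156], 'grip_width': 0.0135}
```

View pics/b.png

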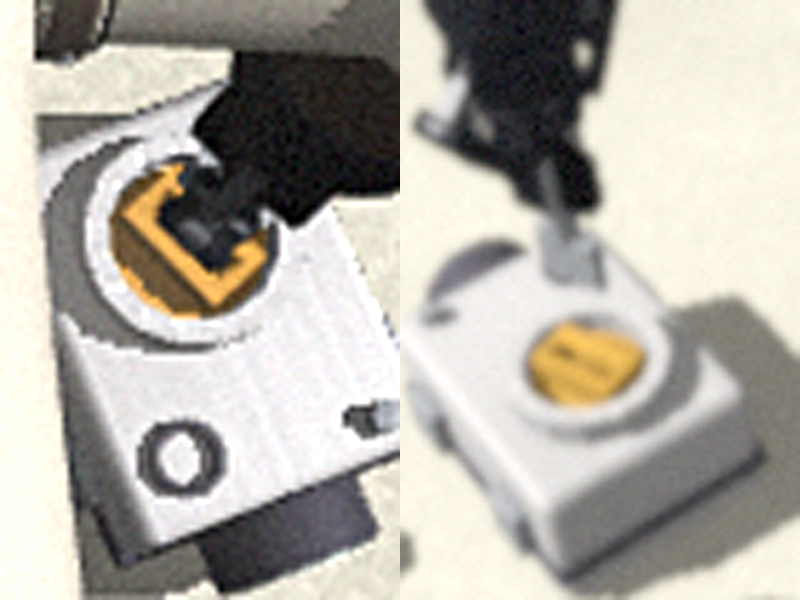

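The blade hangs over the plug: tip at (575,282), slot at (585,360) in the scene half. I'll lower to just above the head and compare there.

servo_tool --pt "0 0 0.015" --pt "0 0 0.02" --pt "0 0 0.013" --pt "0 0 0.005" --pt "0 0 0" --turn '[0, 0, 0, 0, 0]'

```text
t: 7.3
eef_pos: [0.5925, -0.1977, 0.1775]
tool_rot: [-179.9, 0.1, 43.1]
force: [0.0, -0.7, -1.8]
grip_width: 0.0132
```

```bash
cat > cmp.py <<'E'
from h import *
import sys
from fit import box,draw,p,py
s=read_state(); e=s["eef_pos"]; yaw=s["tool_rot"][2]; print(s["t"],e,s["tool_rot"],s["force"])
out=[]
for n,o in(("top",(348,192)),("scene",(180,208))):
    c=camera(n); w=50
    im=np.clip(cv2.resize(c["frame"][o[1]:o[1]+w*3//2,o[0]:o[0]+w],(400,600),interpolation=cv2.INTER_CUBIC)*1.5,0,255).astype(np.uint8)
    if n=="scene":
        draw(im,c,box(e[0],e[1],yaw,.036,.008,e[2]-.0596,e[2]-.0256),o,(8,8),(255,0,255))
        draw(im,c,box(p[0],p[1],py,.052,.030,.110,.110),o,(8,8),(0,0,255))
    out.append(im)
cv2.imwrite(f"pics/{sys.argv[1]}.png",np.hstack(out))
E
python3 cmp.py c | tail -1
```

```text
7.3 [ 0.59245092 -0.19771065  0.1775188 ] [-1.79931084e+02  7.73958380e-02  4.30907649e+01] [ 0.00454959 -0.68573838 -1.78312821]
```

View pics/c.png

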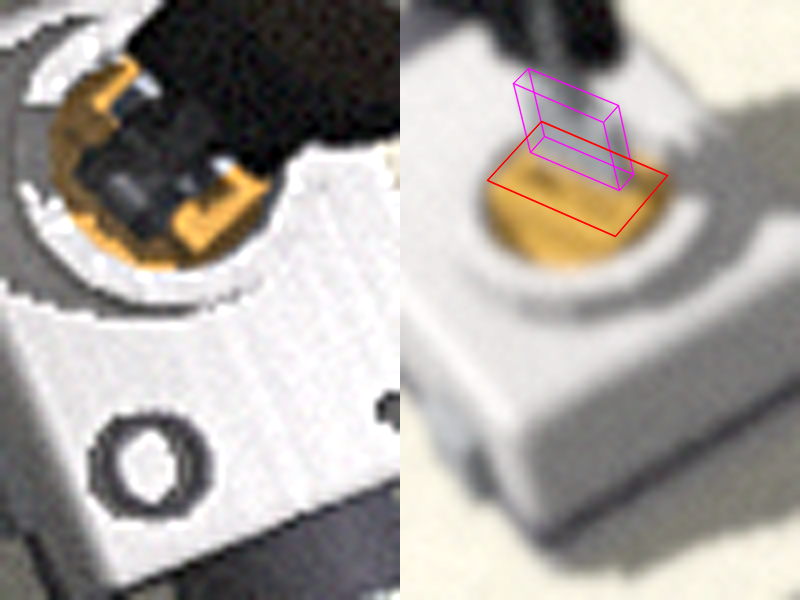

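servo_tool --pt "0 0 0.004" --pt "0 0 0.002" --pt "0 0 0" --turn '[0, 0, 0]'

```text
t: 7.7
eef_pos: [0.5926, -0.1976, 0.1722]
tool_rot: [-180.0, 0.0, 43.1]
force: [-0.2, -0.2, -1.2]
grip_width: 0.0132
```

servo_tool --pt "0 0 0.002" --pt "0 0 0.001" --pt "0 0 0" --turn '[0, 0, 0]'

```text
t: 8.0
eef_pos: [0.5929, -0.1977, 0.1696]
tool_rot: [180.0, -0.0, 43.1]
force: [-0.1, -0.1, -0.3]
grip_width: 0.0134
```

servo_tool --pt "0 0 0.002" --pt "0 0 0" --turn '[0, 0]'

```text
t: 8.2
eef_pos: [0.593, -0.1978, 0.1694]
tool_rot: [179.9, -0.0, 43.1]
force: [-2.3, 1.6, 5.8]
grip_width: 0.0129
```

```bash
python3 look.py
```

```text
{'t': 8.2, 'qpos': [-3.6136, 24.7186, -4.6392, 0.0494, -60.5655, 136.7245], 'eef_pos': [0.593, -0.1978, 0.1694], 'tool_rot': [179.9147, -0.0212, 43.1351], 'force': [-2.2803, 1.5947, 5.8374], 'ft_torque': [0.6303, 0.818, 0.0219], 'grip_width': 0.0129}
```

Contact at the mouth, with a side force across the slot towards −tool y. I'll shift that way.

servo_tool --pt "0 -0.001 0" --pt "0 -0.001 0" --pt "0 0 0" --turn '[0, 0, 0]'

```text
t: 8.5
eef_pos: [0.5926, -0.1972, 0.1693]
tool_rot: [179.7, -0.1, 43.1]
force: [-0.7, -2.7, 7.0]
grip_width: 0.0132
```

```bash
python3 look.py
```

```text
{'t': 8.5, 'qpos': [-3.5211, 24.5874, -4.8937, 0.1389, -60.2872, 136.5928], 'eef_pos': [0.5926, -0.1972, 0.1693], 'tool_rot': [179.7486, -0.0714, 43.1404], 'force': [-0.7346, -2.6773, 6.9581], 'ft_torque': [-0.6776, 0.1453, -0.0444], 'grip_width': 0.0132}
```

Ambiguous: it's resting on the top. I'll lift slightly and look carefully.

servo_tool --pt "0 0 -0.004" --pt "0 0 -0.002" --pt "0 0 0" --turn '[0, 0, 0]'

```text
t: 8.8
eef_pos: [0.5911, -0.1959, 0.1727]
tool_rot: [-179.9, 0.0, 43.1]
force: [0.5, -0.3, -1.8]
grip_width: 0.0135
```

```bash
python3 - <<'E'
from h import *
import pickle
out=[]
c=camera("scene"); s=read_state(); print(s["eef_pos"],s["tool_rot"]); pickle.dump((c,s),open("c2.pkl","wb"))
S=pickle.load(open("scene.pkl","rb"))
f=lambda im:np.clip(cv2.resize(im[205:263,182:222],(400,580),interpolation=cv2.INTER_LANCZOS4)*1.7,0,255).astype(np.uint8)
cv2.imwrite("pics/d.png",np.hstack([f(S["frame"]),f(c["frame"])]))
E
```

```text
[ 0.59101423 -0.19590546  0.17254081] [-1.79918024e+02  2.69532313e-02  4.30892690e+01]
```

View pics/d.png

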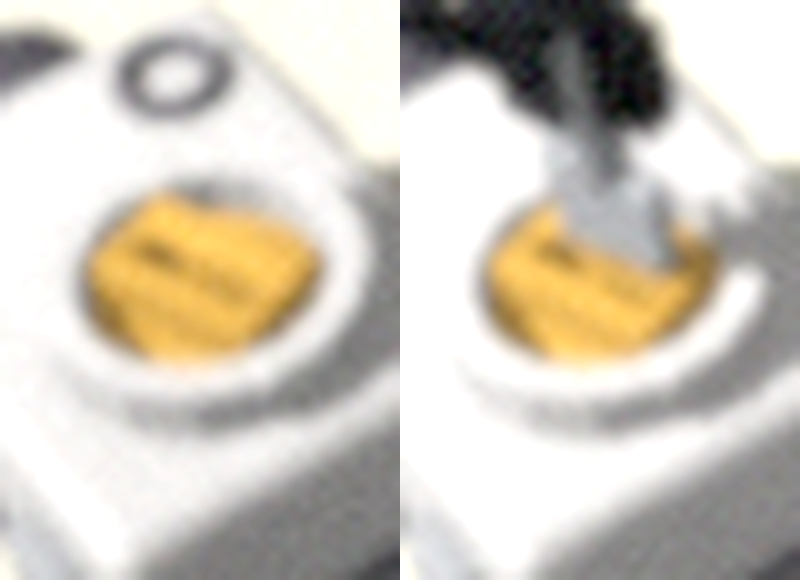

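```bash
python3 - <<'E' | tail -20
from fit import *
c,s=pickle.load(open("c2.pkl","rb")); e=s["eef_pos"]; yaw=s["tool_rot"][2]
f=lambda x:np.round([(proj(c,x)[0]+.5-182)*10,(proj(c,x)[1]+.5-205)*10]).astype(int).tolist()
print("blade foot",[f(x) for x in box(e[0],e[1],yaw,.036,.008,e[2]-.0596,e[2]-.0256)])
print("head",[f(x) for x in box(p[0],p[1],py,.052,.030,.11,.11)][:4])
a=np.array([f([.59+d[0],-.2+d[1],.11]) for d in((0,0),(.01,0),(0,.01))]);print("px per 10mm x,y",a[1]-a[0],a[2]-a[0])
# neck ring: fit in both views by inner/outer circle guess
t=np.linspace(0,2*np.pi,73)[:-1]
for n,C in(("top",T),("scene",S)):
    g=cv2.cvtColor(C["frame"],cv2.COLOR_BGR2HSV)
    m=((g[...,0]>8)&(g[...,0]<30)&(g[...,1]>120)).astype(np.uint8)
    k=(slice(180,240),slice(330,400)) if n=="top" else (slice(205,263),slice(175,230))
    M=np.zeros_like(m);M[k]=m[k]
    ys,xs=np.nonzero(M);print(n,len(xs),xs.min(),xs.max(),ys.min(),ys.max())
    # head top: brightest brass
    V=g[...,2][ys,xs];print(np.percentile(V,[5,25,50,75,95]))
# bright brass in top -> head top face minus slot
g=cv2.cvtColor(T["frame"],cv2.COLOR_BGR2HSV)
m=((g[...,0]>8)&(g[...,0]<30)&(g[...,1]>120)&(g[...,2]>130)).astype(np.uint8)
for y in range(196,226): print("".join(" #"[v] for v in m[y,350:386]),y) if 0 else None
E
```

```text
key [0.49883842 0.22163801 0.108     ] -5.218298203223402 len 0.04904203281853331
plug [ 0.59111293 -0.20007041  0.11      ] -136.86145436150792 sides 0.02717965407350114 0.052434461188893736 0.028245792040754815
blade foot [[279, 254], [169, 207], [151, 227], [262, 275], [261, 169], [149, 122], [130, 142], [243, 189]]
head [[89, 256], [248, 325], [314, 249], [156, 182]]
px per 10mm x,y [ 7 27] [37 -9]
top 498 355 381 199 225
[ 45.   60.   94.5 143.  151. ]
scene 242 191 212 225 240
[105.1 131.  138.  146.  155. ]
```

The scene view (blade foot predicted vs. seen, head predicted vs. seen) puts the slot about 6.5 mm off along +tool y: foot centre (215,248), slot (198,268). Shift and probe again.

servo_tool --pt "0 0.003 0" --pt "0 0.0035 0" --pt "0 0 0" --turn '[0, 0, 0]'

```text
t: 9.15
eef_pos: [0.5962, -0.2013, 0.173]
tool_rot: [-180.0, 0.0, 43.1]
force: [-0.6, 0.4, -2.1]
grip_width: 0.013
```

servo_tool --pt "0 0 0.003" --pt "0 0 0.002" --pt "0 0 0" --turn '[0, 0, 0]'

```text
t: 9.45
eef_pos: [0.5961, -0.2011, 0.1695]
tool_rot: [179.9, -0.0, 43.1]
force: [-1.2, 0.2, 3.1]
grip_width: 0.013
```

```bash
python3 look.py
```

```text
{'t': 9.45, 'qpos': [-3.9104, 25.0867, -4.0149, 0.0417, -60.8356, 137.013], 'eef_pos': [0.5961, -0.2011, 0.1695], 'tool_rot': [179.9293, -0.0161, 43.1229], 'force': [-1.2037, 0.1615, 3.118], 'ft_torque': [0.0889, 0.3244, -0.0361], 'grip_width': 0.013}
```

servo_tool --pt "0 -0.001 0" --pt "0 -0.001 0" --turn '[0, 0]'

```text
t: 9.65
eef_pos: [0.5956, -0.2002, 0.1694]
tool_rot: [179.8, -0.1, 43.1]
force: [1.9, -2.6, 2.8]
grip_width: 0.0132
```

servo_tool --pt "0 -0.001 0" --pt "0 0 0" --turn '[0, 0]'

```text
t: 9.85
eef_pos: [0.5945, -0.199, 0.1692]
tool_rot: [179.9, -0.1, 43.1]
force: [1.2, -2.0, 4.1]
grip_width: 0.0136
```

servo_tool --pt "0 -0.001 0" --pt "0 0 0" --turn '[0, 0]'

```text
t: 10.05
eef_pos: [0.594, -0.1984, 0.1692]
tool_rot: [179.9, -0.1, 43.1]
force: [2.3, -2.5, 5.3]
grip_width: 0.0128
```

```bash
python3 look.py
```

```text
{'t': 10.05, 'qpos': [-3.6597, 24.7923, -4.5421, 0.0549, -60.5077, 136.7604], 'eef_pos': [0.594, -0.1984, 0.1692], 'tool_rot': [179.8522, -0.0733, 43.1278], 'force': [2.2955, -2.4571, 5.2789], 'ft_torque': [-0.8134, -0.6288, 0.0119], 'grip_width': 0.0128}
```

No drop on that line. I'll take a tighter look with the foot resting on the head (no parallax).

```bash
python3 - <<'E' | tail -3
from fit import *
fs=[]
for i in range(4): c=camera("scene"); fs.append(c["frame"].astype(float))
s=read_state(); e=s["eef_pos"]; pickle.dump((c,s),open("c3.pkl","wb"))
o=(187,216);k=14
f=lambda im:np.clip(cv2.resize(im[o[1]:o[1]+28,o[0]:o[0]+28],(392,392),interpolation=cv2.INTER_CUBIC)*1.5,0,255).astype(np.uint8)
a=f(S["frame"].astype(float));b=f(sum(fs)/4)
g=[(int((u+.5-o[0])*k),int((v+.5-o[1])*k)) for u,v in(proj(c,x) for x in box(e[0],e[1],s["tool_rot"][2],.036,.008,.110,.110)[:4])]
print(g)
for q in g: cv2.circle(b,q,2,(255,0,255),-1)
cv2.imwrite("pics/e.png",np.hstack([a,b]))
E
```

```text
key [0.49883842 0.22163801 0.108     ] -5.218298203223402 len 0.04904203281853331
plug [ 0.59111293 -0.20007041  0.11      ] -136.86145436150792 sides 0.02717965407350114 0.052434461188893736 0.028245792040754815
[(313, 227), (159, 160), (134, 188), (288, 255)]
```

View pics/e.png

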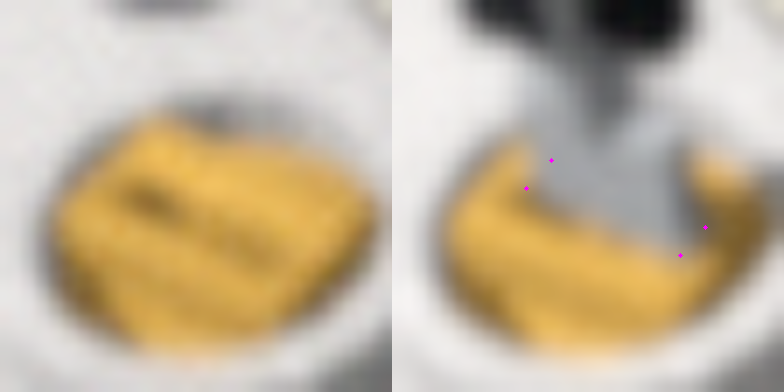

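The blade foot (near edge (527,190)–(682,257)) overlies the slot line, but the slot's dark end still shows to the left of it. So the misalignment is along the slot, about 2.5 mm in −tool x. Shift that way and probe.

servo_tool --pt "0 0 -0.003" --pt "-0.002 0.0022 0" --pt "0 0 0.002" --pt "0 0 0.001" --pt "0 0 0" --turn '[0, 0.025, 0, 0, 0]'

```text
t: 10.75
eef_pos: [0.5919, -0.2008, 0.1691]
tool_rot: [-179.9, 0.1, 41.7]
force: [-2.5, 1.1, 7.0]
grip_width: 0.0133
```

```bash
python3 look.py
```

```text
{'t': 10.75, 'qpos': [-3.9247, 24.8435, -4.4567, -0.0061, -60.8759, 135.5914], 'eef_pos': [0.5919, -0.2008, 0.1691], 'tool_rot': [-179.8705, 0.1195, 41.6638], 'force': [-2.5404, 1.1409, 6.9989], 'ft_torque': [0.5689, 1.1101, 0.0055], 'grip_width': 0.0133}
```

```bash
cat > fit2.py <<'E'
from fit import *
from scipy.ndimage import map_coordinates
from scipy.optimize import minimize
def P2(c,X):
    E=np.linalg.inv(np.array(c["extrinsics"])); q=X@E[:3,:3].T+E[:3,3]
    return q[:,0]/q[:,2]*c["fx"]+c["cx"], q[:,1]/q[:,2]*c["fy"]+c["cy"]
def samp(im,c,X):
    u,v=P2(c,X); return map_coordinates(im,[v,u],order=1)
th=np.linspace(0,2*np.pi,120,endpoint=False)
def ann(r0,r1):
    return np.array([[r*np.cos(t),r*np.sin(t)] for r in np.linspace(r0,r1,6) for t in th])
def rect(lx,ly,n=25,m=13):
    g=np.meshgrid(np.linspace(-lx/2,lx/2,n),np.linspace(-ly/2,ly/2,m)); return np.c_[g[0].ravel(),g[1].ravel()]
def at(q,x,y,yaw,z):
    a=np.radians(yaw);return np.c_[x+q[:,0]*np.cos(a)-q[:,1]*np.sin(a),y+q[:,0]*np.sin(a)+q[:,1]*np.cos(a),np.full(len(q),z)]
for n,c in(("top",T),("scene",S)):
    b=c["frame"][...,0].astype(float)
    fn=lambda w:-(samp(b,c,at(ann(.036,.042),w[0],w[1],0,.108)).mean()-samp(b,c,at(ann(.027,.033),w[0],w[1],0,.106)).mean())
    G=[(fn((x,y)),x,y) for x in np.arange(.58,.606,.0005) for y in np.arange(-.21,-.188,.0005)]
    G.sort(); print(n,"neck",[np.round(g,4).tolist() for g in G[:1]], "mean top20",np.mean([g[1:] for g in G[:20]],0))
    r=c["frame"][...,2].astype(float)
    big=rect(.050,.028); ring=big[(abs(big[:,0])>.021)|(abs(big[:,1])>.008)]; out=rect(.060,.038); out=out[(abs(out[:,0])>.027)|(abs(out[:,1])>.016)]; sl=rect(.036,.008)
    def fh(w):
        R_=samp(r,c,at(ring,*w,.110));return -(R_.mean()-R_.std()*.7-.5*samp(r,c,at(sl,*w,.110)).mean()-.3*samp(r,c,at(out,*w,.110)).mean())
    G=[(fh((x,y,a)),x,y,a) for x in np.arange(.584,.602,.001) for y in np.arange(-.208,-.192,.001) for a in np.arange(34,53,1.)]
    G.sort();print(n,"head",np.round(G[0],4).tolist(),"mean",np.mean([g[1:] for g in G[:15]],0),np.std([g[1:] for g in G[:15]],0))
E
python3 fit2.py|tail -4
```

```text
top neck [[-100.6711, 0.5915, -0.201]] mean top20 [ 0.591375 -0.200875]
top head [-85.9049, 0.591, -0.201, 41.0] mean [ 0.59146667 -0.20113333 41.13333333] [4.98887652e-04 3.39934634e-04 1.78387842e+00]
scene neck [[-55.6632, 0.594, -0.2015]] mean top20 [ 0.593825 -0.20145 ]
scene head [-35.4468, 0.597, -0.203, 40.0] mean [ 0.5966     -0.20273333 40.66666667] [4.89897949e-04 4.42216639e-04 1.73845397e+00]
```

Neck fits: top (0.5914,−0.2009), scene (0.5938,−0.2015), slot yaw ≈41°. I'll sweep +tool y from here at 41°, lightly.

servo_tool --pt "0 0 -0.0015" --pt "0 0.001 0" --pt "0 0.001 0" --turn '[0, 0.012, 0]'

```text
t: 11.05
eef_pos: [0.5936, -0.2021, 0.1691]
tool_rot: [-179.9, 0.1, 40.9]
force: [-2.8, 0.4, 0.8]
grip_width: 0.0131
```

servo_tool --pt "0 0.001 0" --pt "0 0 0" --turn '[0, 0]'

```text
t: 11.25
eef_pos: [0.595, -0.2034, 0.1695]
tool_rot: [-180.0, 0.0, 41.0]
force: [-2.0, 1.3, 2.0]
grip_width: 0.0126
```

servo_tool --pt "0 0.001 0" --pt "0 0 0" --turn '[0, 0]'

```text
t: 11.45
eef_pos: [0.5959, -0.2042, 0.1696]
tool_rot: [180.0, -0.0, 41.0]
force: [-1.6, 1.1, 1.0]
grip_width: 0.0132
```

servo_tool --pt "0 0.001 0" --pt "0 0 0" --turn '[0, 0]'

```text
t: 11.65
eef_pos: [0.5967, -0.2049, 0.1696]
tool_rot: [180.0, -0.0, 41.0]
force: [-0.5, 0.2, 0.5]
grip_width: 0.0125
```

```bash
python3 look.py
```

```text
{'t': 11.65, 'qpos': [-4.2794, 25.2665, -3.6813, 0.002, -61.0269, 135.251], 'eef_pos': [0.5967, -0.2049, 0.1696], 'tool_rot': [179.9808, -0.0165, 40.9726], 'force': [-0.4671, 0.1902, 0.5267], 'ft_torque': [0.1636, 0.1509, -0.0078], 'grip_width': 0.0125}
```

The press was nearly nil on that sweep. Sweep back with about 2 mm of commanded press.

servo_tool --pt "0 0 0.002" --pt "0 -0.001 0" --pt "0 -0.001 0" --turn '[0, 0, 0]'

```text
t: 11.95
eef_pos: [0.5965, -0.2043, 0.1695]
tool_rot: [179.7, -0.1, 41.0]
force: [-0.3, -2.9, 4.3]
grip_width: 0.0131
```

servo_tool --pt "0 -0.001 0" --pt "0 0 0" --turn '[0, 0]'

```text
t: 12.15
eef_pos: [0.5961, -0.2036, 0.1694]
tool_rot: [179.7, -0.1, 41.0]
force: [0.6, -3.0, 5.4]
grip_width: 0.0133
```

servo_tool --pt "0 -0.001 0" --pt "0 0 0" --turn '[0, 0]'

```text
t: 12.35
eef_pos: [0.5957, -0.2028, 0.1694]
tool_rot: [179.7, -0.1, 41.0]
force: [2.0, -3.5, 4.5]
grip_width: 0.013
```

servo_tool --pt "0 -0.001 0" --pt "0 0 0" --turn '[0, 0]'

```text
t: 12.55
eef_pos: [0.5952, -0.202, 0.1694]
tool_rot: [179.7, -0.2, 41.0]
force: [2.0, -2.7, 4.9]
grip_width: 0.0126
```

servo_tool --pt "0 -0.001 0" --pt "0 0 0" --turn '[0, 0]'

```text
t: 12.75
eef_pos: [0.5945, -0.2009, 0.1693]
tool_rot: [179.7, -0.2, 41.0]
force: [1.8, -2.1, 5.3]
grip_width: 0.0133
```

```bash
python3 look.py
```

```text
{'t': 12.75, 'qpos': [-3.8851, 24.826, -4.4907, 0.0793, -60.365, 134.8448], 'eef_pos': [0.5945, -0.2009, 0.1693], 'tool_rot': [179.7265, -0.177, 40.9992], 'force': [1.8397, -2.0644, 5.2736], 'ft_torque': [-1.0436, -0.8377, -0.0555], 'grip_width': 0.0133}
```

servo_tool --pt "0 0 -0.003" --pt "0 0 -0.001" --pt "0 0 0" --turn '[0, 0, 0]'

```text
t: 13.05
eef_pos: [0.5913, -0.1996, 0.1703]
tool_rot: [-179.8, 0.1, 41.0]
force: [0.0, -0.3, -0.9]
grip_width: 0.0131
```

```bash
cat > blade.py <<'E'
from fit2 import *
fs=[]
for i in range(6): c=camera("scene"); fs.append(c["frame"].astype(float))
s=read_state(); e=s["eef_pos"]; yaw=s["tool_rot"][2]; A=sum(fs)/6
print("TCP",e,s["tool_rot"],s["force"],s["ft_torque"])
Rt=R.from_euler('xyz',s["tool_rot"],degrees=True).as_matrix()
b=A[...,0]
# key frame: x along tool x, y = -tool y, z up; tip 59.6 mm below TCP. params: tx shift, ty shift, pitch about grip (deg)
def pts(q,w):
    # q in key frame relative to tip (x,y,z up)
    a=np.radians(w[2]); g=q-np.array([0,0,.078]); X=g[:,0]*np.cos(a)+g[:,2]*np.sin(a); Z=-g[:,0]*np.sin(a)+g[:,2]*np.cos(a)
    t=np.c_[X+w[0], -g[:,1]+w[1], -Z-(.078-.0596)]   # tool coords (z down)
    return e+t@Rt.T
def grid(x0,x1,z0,z1): 
    g=np.meshgrid(np.linspace(x0,x1,25),np.linspace(z0,z1,12)); return np.c_[g[0].ravel(),np.full(300,-.004),g[1].ravel()]
ins=grid(-.0165,.0165,.0015,.012)
bot=grid(-.016,.016,-.0055,-.0015); l=grid(-.0235,-.0195,0,.006); r=grid(.0195,.0235,0,.006)
def f(w):
    S_=[samp(b,c,pts(x,w)) for x in(ins,bot,l,r)]
    return -(S_[0].mean()-.5*S_[0].std()-.5*S_[1].mean()-.25*S_[2].mean()-.25*S_[3].mean())
G=sorted((f((x,y,p_)),x,y,p_) for x in np.arange(-.007,.0071,.001) for y in np.arange(-.004,.0041,.001) for p_ in(-4,-2,0,2,4))
for g in G[:8]: print(np.round(g,4).tolist())
print("at zero",f((0,0,0)))
mouth=[[x,y,.11] for x,y in at(rect(.042,.014,2,2),.5930,-.2012,41,.11)[:,:2]]
o=(187,214);k=20
im=np.clip(cv2.resize(A[o[1]:o[1]+30,o[0]:o[0]+28],(560,600),interpolation=cv2.INTER_CUBIC)*1.5,0,255).astype(np.uint8)
cv2.imwrite("pics/f.png",im)
for g,n in((G[0][1:],"fit"),((0,0,0),"zero")):
    u,v=P2(c,pts(np.array([[-.018,-.004,0],[.018,-.004,0],[-.018,-.004,.034],[.018,-.004,.034]]),g)); print(n,np.round(np.c_[(u+.5-o[0])*k,(v+.5-o[1])*k]).tolist())
E
python3 blade.py|tail -12
```

```text
TCP [ 0.59229485 -0.20010694  0.17143711] [-1.79957640e+02  2.34727470e-02  4.09774364e+01] [ 1.12783741 -0.02300414 -1.48698368] [-0.00437281  0.01218298 -0.04747636]
[-30.443, 0.0, 0.001, -4.0]
[-30.3485, -0.001, 0.001, -4.0]
[-30.2849, 0.002, 0.001, -2.0]
[-29.9834, 0.001, 0.001, -2.0]
[-29.9686, 0.004, 0.001, 0.0]
[-29.9203, 0.0, 0.002, -4.0]
[-29.8969, 0.001, 0.002, -4.0]
[-29.8323, 0.001, 0.001, -4.0]
at zero -23.899556246511125
fit [[206.0, 316.0], [418.0, 406.0], [150.0, 139.0], [365.0, 229.0]]
zero [[177.0, 290.0], [391.0, 392.0], [134.0, 120.0], [353.0, 222.0]]
```

View pics/f.png

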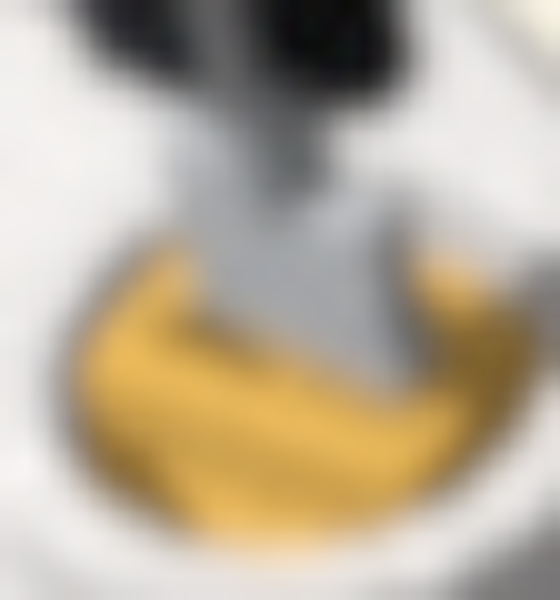

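The blade's near foot corners show at about (202,300) and (412,400), against (177,290)/(391,392) predicted. So the key sits about 4 mm towards +tool x of the TCP. Relative to the neck it needs −4 mm in tool x.

servo_tool --pt "-0.002 0.0005 0" --pt "-0.002 0 0" --pt "0 0 0.002" --pt "0 0 0.002" --pt "0 0 0" --turn '[0, 0, 0, 0, 0]'

```text
t: 13.85
eef_pos: [0.5899, -0.2035, 0.1692]
tool_rot: [179.9, 0.0, 41.0]
force: [-1.9, -0.1, 3.8]
grip_width: 0.0131
```

servo_tool --pt "0 0 0.001" --pt "0 0 0" --turn '[0, 0]'

```text
t: 14.05
eef_pos: [0.59, -0.2036, 0.169]
tool_rot: [179.9, 0.0, 41.0]
force: [-2.7, 1.2, 7.4]
grip_width: 0.0129
```

```bash
python3 look.py
```

```text
{'t': 14.05, 'qpos': [-4.1681, 24.6471, -4.8317, 0.0802, -60.456, 135.1477], 'eef_pos': [0.59, -0.2036, 0.169], 'tool_rot': [179.9046, 0.0036, 41.0191], 'force': [-2.68, 1.1604, 7.4201], 'ft_torque': [0.2818, 0.9794, -0.0557], 'grip_width': 0.0129}
```

servo_tool --pt "0 -0.001 0" --pt "0 -0.001 0" --turn '[0, 0]'

```text
t: 14.25
eef_pos: [0.5896, -0.2029, 0.1692]
tool_rot: [179.7, -0.0, 41.0]
force: [0.0, -2.2, 4.4]
grip_width: 0.0131
```

servo_tool --pt "0 -0.001 0" --pt "0 -0.001 0" --turn '[0, 0]'

```text
t: 14.45
eef_pos: [0.589, -0.2018, 0.1692]
tool_rot: [179.6, -0.1, 41.0]
force: [0.2, -3.8, 5.0]
grip_width: 0.0133
```

servo_tool --pt "0 -0.001 0" --pt "0 -0.001 0" --turn '[0, 0]'

```text
t: 14.65
eef_pos: [0.5883, -0.2004, 0.1694]
tool_rot: [179.6, -0.2, 41.0]
force: [1.3, -3.9, 4.7]
grip_width: 0.0136
```

```bash
python3 look.py
```

```text
{'t': 14.65, 'qpos': [-3.8172, 24.2144, -5.5287, 0.2155, -59.8414, 134.7446], 'eef_pos': [0.5883, -0.2004, 0.1694], 'tool_rot': [179.5747, -0.1633, 41.0356], 'force': [1.3374, -3.9115, 4.7298], 'ft_torque': [-1.3112, -0.5145, -0.057], 'grip_width': 0.0136}
```

servo_tool --pt "0 0.002 0" --pt "0 0.002 0" --pt "0 0.002 0" --pt "0 0.001 0" --turn '[0, 0, 0, 0]'

```text
t: 15.05
eef_pos: [0.5894, -0.2022, 0.1692]
tool_rot: [-179.8, -0.0, 41.0]
force: [-5.9, 9.6, 15.3]
grip_width: 0.0129
```

servo_tool --pt "0 0.001 0" --pt "0 0 0" --turn '[0, 0]'

```text
t: 15.25
eef_pos: [0.5907, -0.2038, 0.1688]
tool_rot: [-180.0, -0.0, 41.0]
force: [-2.9, 4.8, 9.5]
grip_width: 0.0135
```

servo_tool --pt "0 0.001 0" --pt "0 0 0" --turn '[0, 0]'

```text
t: 15.45
eef_pos: [0.5909, -0.2041, 0.1686]
tool_rot: [-179.9, 0.0, 41.0]
force: [-3.9, 5.0, 9.5]
grip_width: 0.0128
```

servo_tool --pt "0 0.001 0" --pt "0 0 0" --turn '[0, 0]'

```text
t: 15.65
eef_pos: [0.5911, -0.2044, 0.1686]
tool_rot: [-179.8, 0.0, 41.0]
force: [-4.6, 7.1, 10.9]
grip_width: 0.0128
```

servo_tool --pt "0 0.001 0" --pt "0 0 0" --turn '[0, 0]'

```text
t: 15.85
eef_pos: [0.5913, -0.2047, 0.1685]
tool_rot: [-179.7, 0.0, 41.0]
force: [-7.2, 8.6, 12.5]
grip_width: 0.013
```

```bash
python3 look.py
```

```text
{'t': 15.85, 'qpos': [-4.3862, 24.9807, -4.2436, -0.2018, -61.0107, 135.4865], 'eef_pos': [0.5913, -0.2047, 0.1685], 'tool_rot': [-179.7089, 0.0392, 41.0022], 'force': [-7.1831, 8.5995, 12.5363], 'ft_torque': [3.1109, 2.3007, 0.0325], 'grip_width': 0.013}
```

It has caught a wall on the +tool y side and dropped about 0.7 mm. Back off a little and probe along the slot.

servo_tool --pt "0 -0.0015 0" --pt "0 -0.001 0" --pt "0 0 0" --turn '[0, 0, 0]'

```text
t: 16.15
eef_pos: [0.5908, -0.204, 0.1686]
tool_rot: [-179.9, -0.0, 41.0]
force: [-4.5, 4.8, 9.5]
grip_width: 0.0129
```

servo_tool --pt "-0.001 0 0" --pt "0 0 0" --turn '[0, 0]'

```text
t: 16.35
eef_pos: [0.5906, -0.2042, 0.1687]
tool_rot: [-179.9, -0.1, 41.0]
force: [-2.6, 5.9, 8.9]
grip_width: 0.0133
```

servo_tool --pt "-0.001 0 0" --pt "0 0 0" --turn '[0, 0]'

```text
t: 16.55
eef_pos: [0.5903, -0.2045, 0.1687]
tool_rot: [-180.0, -0.2, 41.0]
force: [-2.4, 7.5, 9.6]
grip_width: 0.0133
```

```bash
python3 look.py
```

```text
{'t': 16.55, 'qpos': [-4.358, 24.7308, -4.6446, -0.1676, -60.5275, 135.4512], 'eef_pos': [0.5903, -0.2045, 0.1687], 'tool_rot': [-179.9667, -0.1722, 41.0109], 'force': [-2.403, 7.4572, 9.5866], 'ft_torque': [2.5162, 0.818, 0.0048], 'grip_width': 0.0133}
```

servo_tool --pt "0 -0.0015 0" --pt "0 -0.001 0" --pt "0 0 0" --turn '[0, 0, 0]'

```text
t: 16.85
eef_pos: [0.5899, -0.2038, 0.1689]
tool_rot: [179.8, -0.2, 41.0]
force: [-0.1, 3.0, 7.1]
grip_width: 0.0133
```

```bash
python3 look.py
```

```text
{'t': 16.85, 'qpos': [-4.2322, 24.5641, -4.9368, -0.0278, -60.2251, 135.2852], 'eef_pos': [0.5899, -0.2038, 0.1689], 'tool_rot': [179.8223, -0.21, 41.0396], 'force': [-0.1362, 2.9787, 7.116], 'ft_torque': [1.0795, 0.1068, 0.0002], 'grip_width': 0.0133}
```

servo_tool --pt "0 -0.001 0" --pt "0 0 0" --turn '[0, 0]'

```text
t: 17.05
eef_pos: [0.5897, -0.2035, 0.169]
tool_rot: [179.7, -0.2, 41.0]
force: [0.9, 1.2, 6.2]
grip_width: 0.0131
```

servo_tool --pt "0 -0.001 0" --pt "0 0 0" --turn '[0, 0]'

```text
t: 17.25
eef_pos: [0.5896, -0.2031, 0.1691]
tool_rot: [179.7, -0.3, 41.0]
force: [1.8, -0.2, 4.3]
grip_width: 0.0132
```

servo_tool --pt "0 -0.001 0" --pt "0 0 0" --turn '[0, 0]'

```text
t: 17.45
eef_pos: [0.5892, -0.2027, 0.1691]
tool_rot: [179.6, -0.3, 41.0]
force: [2.3, -0.2, 5.0]
grip_width: 0.0131
```

```bash
python3 look.py
```

```text
{'t': 17.45, 'qpos': [-4.0859, 24.3645, -5.2739, 0.0875, -59.9046, 135.086], 'eef_pos': [0.5892, -0.2027, 0.1691], 'tool_rot': [179.6226, -0.2688, 41.0446], 'force': [2.3449, -0.2405, 5.0161], 'ft_torque': [-0.2185, -0.8962, 0.0184], 'grip_width': 0.0131}
```

```bash
cat > neck.py <<'E'
from fit2 import *
from scipy.optimize import least_squares
for n,c in(("top",T),("scene",S)):
    E=np.array(c["extrinsics"]); b=c["frame"][...,0].astype(float)
    vd=E[:2,3]-np.array([.593,-.201]); a0=np.arctan2(vd[1],vd[0])
    rr=np.arange(.024,.0421,.0005)
    w=np.array([.5925,-.201])
    for it in range(6):
        D=[];A=[]
        for a in a0+np.radians(np.arange(-95,96,5)):
            X=np.c_[w[0]+rr*np.cos(a),w[1]+rr*np.sin(a),np.full(len(rr),.108)]
            v=samp(b,c,X); lv=(v[:8].min()+v[-10:].max())/2
            k=np.nonzero(v>lv)[0]
            if len(k)==0 or k[0]==0: continue
            i=k[0]; r=rr[i-1]+(lv-v[i-1])/(v[i]-v[i-1])*.0005
            D.append(r);A.append(a)
        D=np.array(D);A=np.array(A)
        M=np.c_[np.cos(A),np.sin(A),np.ones(len(A))]
        sol=least_squares(lambda q:M@q-(D-.034),[0,0,0],loss="soft_l1",f_scale=.0007).x
        w=w+sol[:2]
    print(n,"neck",w,"radius err",sol[2],"resid",np.std(M@sol-(D-.034)),len(D))
o=(187,214)
q=[ray(S,o[0]+x/20-.5,o[1]+y/20-.5,.1118) for x,y in((202,300),(412,400))]
d=q[1]-q[0]; print("foot edge",q,np.linalg.norm(d),np.degrees(np.arctan2(d[1],d[0])))
m=(q[0]+q[1])/2; a=np.radians(41); tx=np.array([np.cos(a),np.sin(a)]);ty=np.array([np.sin(a),-np.cos(a)])
foot=m[:2]-.004*ty; rel=foot-np.array([.5923,-.2001]); print("foot",foot,"rel TCP tool",rel@tx,rel@ty)
rel=w-foot; print("neck-foot (scene) tool:",rel@tx,rel@ty, "-> TCP target",np.array([.5923,-.2001])+rel)
E
python3 neck.py|tail -5
```

```text
top neck [ 0.59106339 -0.20041372] radius err -0.00018056457239684287 resid 0.0004674622809739094 39
scene neck [ 0.59541275 -0.2012094 ] radius err -0.0016647029715846273 resid 0.0007369939902131149 39
foot edge [array([ 0.58403243, -0.21205686,  0.1118    ]), array([ 0.6106566 , -0.18896453,  0.1118    ])] 0.03524347160344868 40.93656948593249
foot [ 0.59472028 -0.19749186] rel TCP tool 0.0035377024671828707 -0.00038054554691852954
neck-foot (scene) tool: -0.0019163091055745057 0.00325996742168861 -> TCP target [ 0.59299247 -0.20381754]
```

Blade-foot reading is sound (35.2 mm long, yaw 40.9°). It gives a TCP target of about (0.5928, −0.2038). Lift, go there, and descend.

servo_tool --pt "0 0 -0.003" --pt "0 0 -0.001" --pt "0 0 0" --pt "0 0 0" --turn '[0, 0, 0, 0]'

```text
t: 17.85
eef_pos: [0.5855, -0.2021, 0.1698]
tool_rot: [-179.9, 0.1, 41.0]
force: [-0.1, -1.0, -1.0]
grip_width: 0.013
```

```bash
python3 look.py
```

```text
{'t': 17.85, 'qpos': [-4.11, 24.2826, -5.2625, -0.0325, -60.5996, 135.085], 'eef_pos': [0.5855, -0.2021, 0.1698], 'tool_rot': [-179.8775, 0.0822, 40.9591], 'force': [-0.0769, -0.9622, -0.9589], 'ft_torque': [0.0039, -0.0045, -0.0031], 'grip_width': 0.013}
```

servo_tool --pt "0 0 -0.002" --pt "0.0022 0.003 0" --pt "0.0022 0.0031 0" --pt "0 0 0" --pt "0 0 0" --turn '[0, 0, 0, 0, 0]'

```text
t: 18.35
eef_pos: [0.5937, -0.204, 0.1726]
tool_rot: [-180.0, 0.0, 41.0]
force: [0.5, 1.0, -1.3]
grip_width: 0.0132
```

servo_tool --pt "0 0 0.002" --pt "0 0 0.002" --pt "0 0 0" --turn '[0, 0, 0]'

```text
t: 18.65
eef_pos: [0.5937, -0.2041, 0.1695]
tool_rot: [180.0, -0.0, 41.0]
force: [-0.8, 0.5, 2.1]
grip_width: 0.0129
```

```bash
python3 look.py
```

```text
{'t': 18.65, 'qpos': [-4.2129, 24.9806, -4.1744, 0.0203, -60.8116, 135.1991], 'eef_pos': [0.5937, -0.2041, 0.1695], 'tool_rot': [179.9638, -0.011, 40.9961], 'force': [-0.8131, 0.4958, 2.082], 'ft_torque': [0.0737, 0.2742, -0.0017], 'grip_width': 0.0129}
```

servo_tool --pt "0 0 0.001" --pt "-0.001 0 0" --pt "0 0 0" --turn '[0, 0, 0]'

```text
t: 18.95
eef_pos: [0.5936, -0.2044, 0.1694]
tool_rot: [179.9, -0.1, 41.0]
force: [0.4, 2.2, 4.8]
grip_width: 0.0129
```

servo_tool --pt "-0.001 0 0" --pt "0 0 0" --turn '[0, 0]'

```text
t: 19.15
eef_pos: [0.5934, -0.2046, 0.1694]
tool_rot: [179.9, -0.2, 41.0]
force: [-0.3, 3.8, 5.3]
grip_width: 0.0131
```

servo_tool --pt "0 -0.001 0" --pt "0 0 0" --turn '[0, 0]'

```text
t: 19.35
eef_pos: [0.5932, -0.2044, 0.1693]
tool_rot: [179.8, -0.2, 41.0]
force: [1.8, 1.7, 5.3]
grip_width: 0.0132
```

```bash
python3 look.py
```

```text
{'t': 19.35, 'qpos': [-4.2487, 24.8347, -4.4403, 0.0139, -60.444, 135.262], 'eef_pos': [0.5932, -0.2044, 0.1693], 'tool_rot': [179.7919, -0.1891, 41.0205], 'force': [1.7597, 1.7029, 5.3124], 'ft_torque': [0.9712, -0.5528, 0.0129], 'grip_width': 0.0132}
```

Pressed moves stick, so I'll use lift–move–press pecks. My combined estimates centre on (0.5925, −0.2029).

servo_tool --pt "0 0 -0.003" --pt "0 0 0" --pt "0 0 0" --pt "0 0 0" --turn '[0, 0, 0, 0]'

```text
t: 19.75
eef_pos: [0.5908, -0.2047, 0.1698]
tool_rot: [-179.9, 0.1, 41.0]
force: [-0.1, -1.0, -1.6]
grip_width: 0.0131
```

servo_tool --pt "0 0 -0.002" --pt "0.0025 -0.0002 0" --pt "0 0 0" --pt "0 0 0.002" --pt "0 0 0.003" --turn '[0, 0, 0, 0, 0]'

```text
t: 20.25
eef_pos: [0.5938, -0.203, 0.1689]
tool_rot: [179.9, -0.0, 41.0]
force: [-2.7, 1.6, 12.4]
grip_width: 0.0132
```

servo_tool --pt "0 0 0" --pt "0 0 0" --turn '[0, 0]'

```text
t: 20.45
eef_pos: [0.5936, -0.2029, 0.1693]
tool_rot: [179.9, -0.0, 41.0]
force: [-1.8, 1.5, 3.9]
grip_width: 0.0133
```

```bash
python3 look.py
```

```text
{'t': 20.45, 'qpos': [-4.0959, 24.9183, -4.3224, 0.0396, -60.6683, 135.0854], 'eef_pos': [0.5936, -0.2029, 0.1693], 'tool_rot': [179.9111, -0.0397, 41.0089], 'force': [-1.8011, 1.5166, 3.8569], 'ft_torque': [0.3778, 0.5114, -0.0406], 'grip_width': 0.0133}
```

```bash
python3 - <<'E'
from h import *
import pickle
S=pickle.load(open("scene.pkl","rb"))["frame"].astype(float)
fs=[camera("scene")["frame"].astype(float) for _ in range(6)]; A=sum(fs)/6
s=read_state(); print(s["t"],s["eef_pos"],s["force"],s["ft_torque"]); pickle.dump((A,s),open("c4.pkl","wb"))
o=(189,218)
def f(im):
    c=cv2.resize(im[o[1]:o[1]+24,o[0]:o[0]+26],(400,369),interpolation=cv2.INTER_CUBIC); b=cv2.GaussianBlur(c,(0,0),12); c=c+1.0*(c-b)
    c=np.clip((c-30)*1.5,0,255).astype(np.uint8)
    for i in range(0,400,50): cv2.line(c,(i,0),(i,6),(0,0,255),1)
    for i in range(0,369,50): cv2.line(c,(0,i),(6,i),(0,0,255),1)
    return c
cv2.imwrite("pics/g.png",np.hstack([f(S),f(A)]))
E
```

```text
20.75 [ 0.59362152 -0.20292304  0.16923013] [-1.65589148  1.68467322  5.74359611] [0.43562241 0.48188082 0.03506173]
```

View pics/g.png

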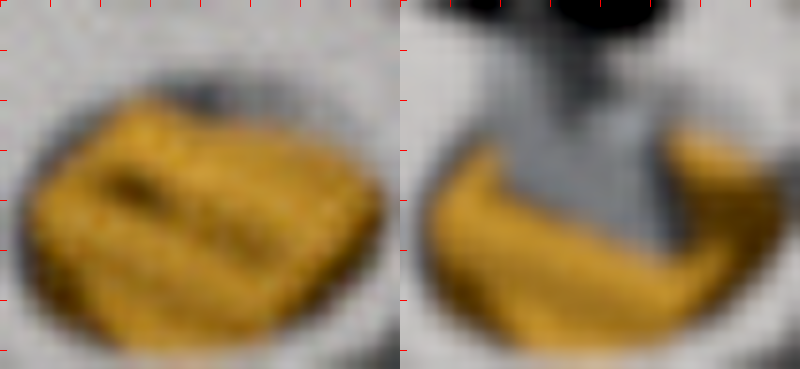

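Here the blade's near edge (502,190)–(672,258) lies about 2 mm below the slot's dark near lip (110,180)–(280,255). So the foot is about 4 mm too far in +tool y and 1–2 mm in +tool x. I'll peck around that estimate.

servo_tool --pt "0 0 -0.004" --pt "-0.001 -0.004 0" --pt "0 0 0.003" --pt "0 0 0.001" --pt "0 0 0" --turn '[0, 0, 0, 0, 0]'

```text
t: 21.25
eef_pos: [0.5896, -0.2003, 0.1694]
tool_rot: [180.0, 0.0, 41.0]
force: [-1.4, 2.2, 7.7]
grip_width: 0.0129
```

servo_tool --pt "0 0 -0.004" --pt "-0.0015 0 0" --pt "0 0 0.003" --pt "0 0 0.001" --pt "0 0 0" --turn '[0, 0, 0, 0, 0]'

```text
t: 21.75
eef_pos: [0.5889, -0.2017, 0.1693]
tool_rot: [179.9, 0.0, 41.0]
force: [-2.2, 1.4, 7.4]
grip_width: 0.0136
```

servo_tool --pt "0 0 -0.004" --pt "0 0.0015 0" --pt "0 0 0.003" --pt "0 0 0.001" --pt "0 0 0" --turn '[0, 0, 0, 0, 0]'

```text
t: 22.25
eef_pos: [0.5902, -0.2029, 0.169]
tool_rot: [179.9, 0.0, 41.0]
force: [-1.0, 1.1, 6.4]
grip_width: 0.013
```

servo_tool --pt "0 0 -0.004" --pt "0.0015 0 0" --pt "0 0 0.003" --pt "0 0 0.001" --pt "0 0 0" --turn '[0, 0, 0, 0, 0]'

```text
t: 22.75
eef_pos: [0.5913, -0.2016, 0.169]
tool_rot: [179.9, -0.0, 41.0]
force: [-1.4, 1.5, 6.2]
grip_width: 0.013
```

```bash
python3 look.py
```

```text
{'t': 22.75, 'qpos': [-3.989, 24.7044, -4.7195, 0.0491, -60.5187, 134.9801], 'eef_pos': [0.5913, -0.2016, 0.169], 'tool_rot': [179.9292, -0.0104, 41.0152], 'force': [-1.3567, 1.4774, 6.2039], 'ft_torque': [0.4564, 0.4743, -0.0218], 'grip_width': 0.013}
```

servo_tool --pt "0 0 -0.004" --pt "-0.003 0.001 0" --pt "0 0 0.003" --pt "0 0 0.001" --pt "0 0 0" --turn '[0, 0, 0, 0, 0]'

```text
t: 23.25
eef_pos: [0.5892, -0.2047, 0.169]
tool_rot: [180.0, 0.0, 41.0]
force: [-1.5, 0.9, 6.7]
grip_width: 0.0129
```

```bash
python3 look.py
```

```text
{'t': 23.25, 'qpos': [-4.2836, 24.637, -4.8338, 0.0713, -60.5208, 135.2515], 'eef_pos': [0.5892, -0.2047, 0.169], 'tool_rot': [179.9503, 0.0382, 41.003], 'force': [-1.5374, 0.8924, 6.7454], 'ft_torque': [0.2205, 0.7376, 0.0079], 'grip_width': 0.0129}
```

servo_tool --pt "0 0 -0.004" --pt "-0.002 0 0" --pt "0 0 0.003" --pt "0 0 0.001" --pt "0 0 0" --turn '[0, 0, 0, 0, 0]'

```text
t: 23.75
eef_pos: [0.5878, -0.206, 0.1691]
tool_rot: [179.9, 0.0, 41.0]
force: [-1.0, 0.7, 6.6]
grip_width: 0.0133
```

```bash
python3 look.py
```

```text
{'t': 23.75, 'qpos': [-4.4147, 24.5429, -4.9777, 0.0758, -60.455, 135.3878], 'eef_pos': [0.5878, -0.206, 0.1691], 'tool_rot': [179.9364, 0.0298, 41.0105], 'force': [-0.9579, 0.7085, 6.6128], 'ft_torque': [0.1369, 0.6978, -0.0712], 'grip_width': 0.0133}
```

The contact moments now show which side is resting: the −x end at low v, the +x end at high v, and the ±y sides likewise. Together they bracket the slot at TCP ≈ (0.5931, −0.2018). Peck there.

servo_tool --pt "0 0 -0.004" --pt "0.0065 0.0002 0" --pt "0 0 0.003" --pt "0 0 0.001" --pt "0 0 0" --turn '[0, 0, 0, 0, 0]'

```text
t: 24.25
eef_pos: [0.5939, -0.2013, 0.1691]
tool_rot: [179.9, -0.1, 41.0]
force: [-1.1, 1.5, 4.9]
grip_width: 0.0128
```

```bash
cat > con.py <<'E'
from h import *
s=read_state(); e=s["eef_pos"]*1e3; F=s["force"]+[0,0,1.6]; M=s["ft_torque"]+[.03,.02,0]; L=.346
a=np.radians(s["tool_rot"][2]); c,n=np.cos(a),np.sin(a)
r=np.array([-(M[1]+L*F[0])/F[2],(M[0]-L*F[1])/F[2]])*1e3
print("t",s["t"],"pos",np.round(e,1),"v,u",round(c*e[0]+n*e[1],1),round(n*e[0]-c*e[1],1),"F",np.round(F,1),"Mz",round(M[2],3),"contact tx,ty mm",np.round([c*r[0]+n*r[1],n*r[0]-c*r[1]]))
E
python3 con.py
```

```text
t 24.25 pos [ 593.9 -201.3  169.1] v,u 315.9 541.7 F [-1.1  1.5  6.5] Mz -0.004 contact tx,ty mm [30. 13.]
```

servo_tool --pt "0 0 -0.004" --pt "-0.001 -0.001 0" --pt "0 0 0.003" --pt "0 0 0.001" --pt "0 0 0" --turn '[0, 0, 0, 0, 0]'

```text
t: 24.75
eef_pos: [0.5913, -0.2015, 0.1691]
tool_rot: [180.0, 0.0, 41.0]
force: [-2.0, 1.0, 7.1]
grip_width: 0.0131
```

```bash
python3 con.py
```

```text
t 24.75 pos [ 591.3 -201.5  169.1] v,u 314.0 540.1 F [-2.   1.   8.7] Mz -0.057 contact tx,ty mm [ -0. -25.]
```

servo_tool --pt "0 0 -0.004" --pt "-0.0015 0.0005 0" --pt "0 0 0.003" --pt "0 0 0.001" --pt "0 0 0" --turn '[0, 0, 0, 0, 0]'

```text
t: 25.25
eef_pos: [0.5907, -0.2031, 0.1689]
tool_rot: [179.9, 0.0, 41.0]
force: [-2.0, 0.8, 5.5]
grip_width: 0.0132
```

```bash
python3 con.py
```

```text
t 25.25 pos [ 590.7 -203.1  168.9] v,u 312.5 540.8 F [-2.   0.8  7.1] Mz -0.017 contact tx,ty mm [ 9. 13.]
```

```bash
cat > slot.py <<'E'
from fit2 import *
r=T["frame"][...,2].astype(float)
core=rect(.036,.009); big=rect(.052,.024,31,17); ring=big[(abs(big[:,0])>.0225)|(abs(big[:,1])>.0085)]
G=sorted((samp(r,T,at(core,x,y,a,.110)).mean()-samp(r,T,at(ring,x,y,a,.110)).mean(),x,y,a) for x in np.arange(.586,.600,.0005) for y in np.arange(-.208,-.194,.0005) for a in np.arange(36,49,1.))
print("top dark slot",np.round(G[0],4),np.mean([g[1:] for g in G[:15]],0))
# profile across the slot (ty) at neck centre, mean over |x|<12mm
w=np.array([.5911,-.2004])
for a in(39,41,43,45):
    p_=[]
    for ty in np.arange(-.018,.0181,.001):
        q=np.c_[np.linspace(-.012,.012,25),np.full(25,-ty)]
        p_.append(samp(r,T,at(q,*w,a,.110)).mean())
    print(a,np.round(p_).astype(int).tolist())
p_=[samp(r,T,at(np.c_[np.full(7,tx),np.linspace(-.004,.002,7)],*w,41,.11)).mean() for tx in np.arange(-.028,.0281,.001)]
print("along",np.round(p_).astype(int).tolist())
r=S["frame"][...,2].astype(float); w=np.array([.5945,-.2012])
p_=[samp(r,S,at(np.c_[np.linspace(-.012,.012,25),np.full(25,-ty)],*w,41,.11)).mean() for ty in np.arange(-.018,.0181,.001)]
print("scene across",np.round(p_).astype(int).tolist())
for g in((207,190),(195,217)): print(ray(S,189+g[0]/15.385-.5,218+g[1]/15.385-.5,.11))
E
python3 slot.py|tail -9
```

```text
top dark slot [-84.046    0.5915  -0.201   42.    ] [ 0.59146667 -0.20076667 41.93333333]
39 [50, 53, 69, 95, 122, 141, 148, 149, 147, 145, 143, 136, 117, 93, 73, 62, 59, 58, 55, 50, 45, 44, 50, 65, 88, 113, 134, 146, 149, 148, 145, 143, 142, 139, 131, 118, 101]
41 [50, 52, 68, 94, 122, 142, 148, 149, 147, 145, 143, 136, 118, 93, 73, 62, 59, 58, 55, 50, 45, 43, 49, 64, 88, 114, 135, 146, 149, 148, 145, 142, 141, 138, 130, 118, 103]
43 [50, 52, 68, 95, 123, 142, 148, 149, 147, 146, 143, 137, 118, 93, 73, 62, 59, 58, 55, 50, 45, 43, 49, 64, 89, 114, 135, 146, 149, 148, 145, 142, 140, 137, 129, 118, 105]
45 [51, 53, 69, 95, 123, 141, 148, 148, 147, 146, 143, 135, 117, 93, 73, 63, 59, 58, 55, 50, 45, 44, 49, 65, 89, 114, 134, 145, 149, 147, 145, 142, 140, 136, 128, 118, 107]
along [64, 84, 110, 132, 143, 146, 139, 122, 99, 77, 61, 53, 52, 53, 53, 52, 51, 51, 52, 52, 51, 51, 50, 49, 50, 53, 51, 51, 53, 55, 54, 51, 49, 50, 51, 52, 52, 51, 52, 51, 50, 50, 50, 50, 49, 52, 62, 82, 106, 125, 138, 141, 136, 120, 95, 74, 61]
scene across [131, 134, 137, 140, 143, 146, 148, 151, 153, 154, 156, 156, 156, 154, 152, 148, 144, 139, 134, 129, 125, 122, 122, 123, 126, 130, 135, 139, 143, 145, 146, 145, 144, 142, 140, 137, 135]
[ 0.59186805 -0.1993494   0.11      ]
[ 0.59730874 -0.20252181  0.11      ]
```

Slot darkness in the top view confirms slot centre = neck +0.6 mm and yaw 42°. Two foot readings agree that foot = TCP + (3.2, −0.1) mm. The target is v≈313.5, u≈542.4, still unprobed, and the lowest contact heights lie beside it. Peck there.

servo_tool --pt "0 0 -0.004" --pt "0 0.0016 0" --pt "0 0 0.003" --pt "0 0 0.001" --pt "0 0 0" --turn '[0, -0.015, 0, 0, 0]'

```text
t: 25.75
eef_pos: [0.5921, -0.2042, 0.1693]
tool_rot: [179.9, -0.0, 41.9]
force: [-1.7, 1.1, 6.4]
grip_width: 0.0128
```

```bash
python3 con.py
```

```text
t 25.75 pos [ 592.1 -204.2  169.3] v,u 304.5 547.3 F [-1.7  1.1  8. ] Mz 0.007 contact tx,ty mm [5. 3.]
```

servo_tool --pt "0 0 -0.004" --pt "0.001 0 0" --pt "0 0 0.003" --pt "0 0 0.001" --pt "0 0 0" --turn '[0, 0, 0, 0, 0]'

```text
t: 26.25
eef_pos: [0.5928, -0.2034, 0.1691]
tool_rot: [179.9, -0.0, 41.9]
force: [-1.1, 1.5, 6.7]
grip_width: 0.0136
```

```bash
python3 con.py
```

```text
t 26.25 pos [ 592.8 -203.4  169.1] v,u 305.6 547.2 F [-1.1  1.5  8.3] Mz 0.001 contact tx,ty mm [-17. -11.]
```

servo_tool --pt "0 0 -0.004" --pt "-0.002 0.001 0" --pt "0 0 0.003" --pt "0 0 0.001" --pt "0 0 0" --turn '[0, 0, 0, 0, 0]'

```text
t: 26.75
eef_pos: [0.5917, -0.2057, 0.1694]
tool_rot: [179.9, 0.0, 41.9]
force: [-1.4, 0.7, 7.5]
grip_width: 0.0131
```

```bash
python3 con.py
```

```text
t 26.75 pos [ 591.7 -205.7  169.4] v,u 303.3 548.1 F [-1.4  0.7  9.1] Mz -0.028 contact tx,ty mm [-18. -30.]
```

The dip pattern (u≈541, about 0.4 mm) suggests the blade is crossing the slot at an angle. The free plug may have been turned by my scraping. I'll back off clear and re-measure the slot in the top view numerically.

servo_tool --pt "0 0 -0.015" --pt "0 0 -0.02" --pt "0.025 -0.028 0" --pt "0.03 -0.033 0" --pt "0.03 -0.033 0" --turn '[0, 0, 0, 0, 0]'

```text
t: 27.25
eef_pos: [0.5916, -0.0778, 0.2019]
tool_rot: [-179.9, 0.0, 41.7]
force: [0.5, 0.3, -1.4]
grip_width: 0.0129
```

servo_tool --pt "0.02 -0.022 0" --pt "0 0 0" --pt "0 0 0" --turn '[0, 0, 0]'

```text
t: 27.55
eef_pos: [0.5921, -0.0484, 0.2021]
tool_rot: [-180.0, 0.1, 41.9]
force: [-0.1, -0.3, -1.1]
grip_width: 0.0133
```

```bash
cat > now.py <<'E'
from fit2 import *
def avg(n,k):
    L=[camera(n) for _ in range(k)]; c=L[0]; c["frame"]=sum(x["frame"].astype(float) for x in L)/k; return c
T2=avg("top",3);S2=avg("scene",3); pickle.dump((T2,S2,read_state()),open("c5.pkl","wb"))
core=rect(.036,.009); big=rect(.052,.028,31,17); ring=big[(abs(big[:,0])>.0225)|(abs(big[:,1])>.0085)]
for n,c in(("old",T),("new",T2)):
    r=c["frame"][...,2].astype(float)
    G=sorted((samp(r,c,at(core,x,y,a,.110)).mean()-samp(r,c,at(ring,x,y,a,.110)).mean(),x,y,a) for x in np.arange(.588,.5955,.0005) for y in np.arange(-.204,-.197,.0005) for a in np.arange(0,180,2.))
    print(n,np.round(G[0],4),np.mean([g[1:] for g in G[:10]],0))
f=lambda c,o,w,h:np.clip(cv2.resize(c["frame"][o[1]:o[1]+h,o[0]:o[0]+w],(400,400*h//w),interpolation=cv2.INTER_CUBIC)*1.5,0,255).astype(np.uint8)
cv2.imwrite("pics/h.png",np.hstack([f(T2,(345,192),44,44),f(S2,(184,212),36,36)]))
E
python3 now.py|tail -2
```

```text
old [-82.6631   0.5915  -0.201   42.    ] [ 0.5916  -0.20095 41.4    ]
new [-85.1926   0.5915  -0.201   46.    ] [ 0.59165 -0.2009  45.6    ]
```

View pics/h.png

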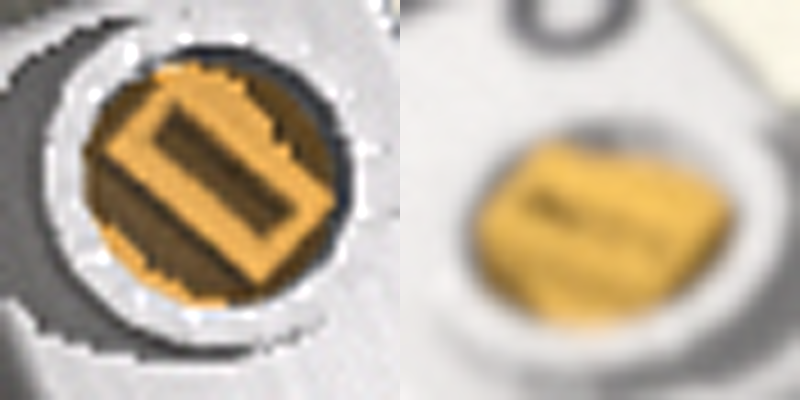

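The new picture shows the plug turned slightly: slot from (170,115) to (275,225), now fitting 46° in the top view. I'd been pressing at 41°, which explains the block. Go back aligned at 46°, at the centre the pecks and vision agree on.

servo_tool --pt "0 0 0" --pt "-0.0144 0.0139 0" --pt "-0.0325 0.0312 0" --pt "-0.0325 0.0312 0" --pt "-0.0216 0.0208 0" --turn '[-0.07, 0, 0, 0, 0]'

```text
t: 28.35
eef_pos: [0.5912, -0.192, 0.2028]
tool_rot: [180.0, 0.0, 45.7]
force: [-0.0, 0.5, -1.7]
grip_width: 0.0131
```

servo_tool --pt "-0.0108 0.0104 0" --pt "0 0 0.015" --pt "0 0 0.0125" --pt "0 0 0" --pt "0 0 0" --turn '[0, 0, 0, 0, 0]'

```text
t: 28.85
eef_pos: [0.5917, -0.2036, 0.1751]
tool_rot: [-180.0, 0.0, 45.9]
force: [0.2, -1.0, -1.4]
grip_width: 0.0132
```

On target at (0.5917, −0.2036), 45.9°. Descend.

servo_tool --pt "0 0 0.003" --pt "0 0 0.002" --pt "0 0 0.002" --pt "0 0 0.0005" --pt "0 0 0" --turn '[0, 0, 0, 0, 0]'

```text
t: 29.35
eef_pos: [0.5919, -0.2037, 0.1679]
tool_rot: [180.0, -0.0, 45.9]
force: [1.1, 0.4, -1.4]
grip_width: 0.013
```

```bash
python3 con.py
```

```text
t 29.35 pos [ 591.9 -203.7  167.9] v,u 266.0 566.6 F [1.1 0.4 0.2] Mz 0.02 contact tx,ty mm [   75. -1379.]
```

It's in the mouth with no contact force. Continue down gently.

servo_tool --pt "0 0 0.002" --pt "0 0 0.002" --pt "0 0 0" --turn '[0, 0, 0]'

```text
t: 29.65
eef_pos: [0.5918, -0.2038, 0.1636]
tool_rot: [180.0, -0.0, 45.8]
force: [0.4, 1.6, -1.5]
grip_width: 0.0131
```

```bash
python3 con.py
```

```text
t 29.65 pos [ 591.8 -203.8  163.6] v,u 266.1 566.6 F [0.4 1.6 0.1] Mz 0.048 contact tx,ty mm [3558. -132.]
```

servo_tool --pt "0 0 0.003" --pt "0 0 0.002" --pt "0 0 0.001" --pt "0 0 0" --turn '[0, 0, 0, 0]'

```text
t: 30.05
eef_pos: [0.5919, -0.2039, 0.1577]
tool_rot: [180.0, -0.0, 45.8]
force: [0.9, 2.8, -0.1]
grip_width: 0.0133
```

servo_tool --pt "0 0 0.002" --pt "0 0 0.0015" --pt "0 0 0" --turn '[0, 0, 0]'

```text
t: 30.35
eef_pos: [0.5919, -0.2039, 0.1542]
tool_rot: [180.0, -0.0, 45.8]
force: [1.6, 3.0, -0.2]
grip_width: 0.0132
```

```bash
python3 con.py
```

```text
t 30.35 pos [ 591.9 -203.9  154.2] v,u 266.0 566.7 F [1.6 3.  1.4] Mz 0.02 contact tx,ty mm [ 21. -67.]
```

The end wall pushes towards +tool x. Relieve it, then seat.

servo_tool --pt "0.001 -0.0004 0" --pt "0.001 0 0" --pt "0 0 0.001" --pt "0 0 0" --turn '[0, 0, 0, 0]'

```text
t: 30.75
eef_pos: [0.5921, -0.2027, 0.1535]
tool_rot: [-180.0, 0.1, 45.8]
force: [-1.7, 0.0, 1.9]
grip_width: 0.0131
```

```bash
python3 con.py
```

```text
t 30.75 pos [ 592.1 -202.7  153.5] v,u 267.0 566.0 F [-1.7  0.   3.5] Mz 0.02 contact tx,ty mm [ 20. -27.]
```

Seated: TCP z 0.1535 and floor force about 3.5 N. Now turn clockwise in small steps about the plug axis (key centre about 3 mm ahead of the TCP), feeling the torque.

servo_tool --pt "0 -0.0001 0" --pt "0 -0.0001 0" --pt "0 -0.0001 0" --pt "0 -0.0001 0" --pt "0 -0.0001 0" --turn '[0.03, 0.03, 0.03, 0.03, 0.03]'

```text
t: 31.25
eef_pos: [0.592, -0.2024, 0.1536]
tool_rot: [-180.0, 0.1, 37.2]
force: [-1.1, -0.5, 2.1]
grip_width: 0.0127
```

```bash
cat > tq.py <<'E'
from h import *
s=read_state(); a=np.radians(s["tool_rot"][2]); c,n=np.cos(a),np.sin(a); F=s["force"]
print("t",round(s["t"],2),"pos",np.round(s["eef_pos"]*1e3,1),"yaw",round(s["tool_rot"][2],2),"Ftx,ty",np.round([c*F[0]+n*F[1],n*F[0]-c*F[1]],1),"Fz",round(F[2],1),"Mz",round(s["ft_torque"][2],3),"q6",round(s["qpos"][5],1),"eff6",round(s["effort"][5],3))
E
python3 tq.py
```

```text
t 31.25 pos [ 592.  -202.4  153.6] yaw 37.19 Ftx,ty [-1.2 -0.3] Fz 2.1 Mz 0.03 q6 131.2 eff6 0.163
```

servo_tool --pt "0 -0.0001 0" --pt "0 -0.0001 0" --pt "0 -0.0001 0" --pt "0 -0.0001 0" --pt "0 -0.0001 0" --turn '[0.03, 0.03, 0.03, 0.03, 0.03]'

```text
t: 31.75
eef_pos: [0.5917, -0.202, 0.1535]
tool_rot: [180.0, 0.1, 28.6]
force: [-0.6, -0.6, 2.9]
grip_width: 0.0132
```

```bash
python3 tq.py
```

```text
t 31.75 pos [ 591.7 -202.   153.5] yaw 28.59 Ftx,ty [-0.8  0.2] Fz 2.9 Mz 0.049 q6 122.6 eff6 0.164
```

Free so far (0.03–0.05 N m).

servo_tool --pt "0 -0.0001 0" --pt "0 -0.0001 0" --pt "0 -0.0001 0" --pt "0 -0.0001 0" --pt "0 -0.0001 0" --turn '[0.03, 0.03, 0.03, 0.03, 0.03]'

```text
t: 32.25
eef_pos: [0.5915, -0.2017, 0.1536]
tool_rot: [180.0, 0.1, 20.0]
force: [-1.6, -1.1, 1.4]
grip_width: 0.0131
```

```bash
python3 tq.py
```

```text
t 32.25 pos [ 591.5 -201.7  153.6] yaw 20.0 Ftx,ty [-1.8  0.5] Fz 1.4 Mz 0.047 q6 113.9 eff6 0.165
```

servo_tool --pt "0 -0.0001 0" --pt "0 -0.0001 0" --pt "0 -0.0001 0" --pt "0 -0.0001 0" --pt "0 -0.0001 0" --turn '[0.03, 0.03, 0.03, 0.03, 0.03]'

```text
t: 32.75
eef_pos: [0.5913, -0.2014, 0.1536]
tool_rot: [179.9, 0.1, 11.4]
force: [-1.2, -0.6, 1.5]
grip_width: 0.0127
```

```bash
python3 tq.py
```

```text
t 32.75 pos [ 591.3 -201.4  153.6] yaw 11.4 Ftx,ty [-1.3  0.3] Fz 1.5 Mz 0.025 q6 105.3 eff6 0.167
```

servo_tool --pt "-0.0003 -0.0001 0" --pt "0 -0.0001 0" --pt "0 -0.0001 0" --pt "0 -0.0001 0" --pt "0 -0.0001 0" --turn '[0.03, 0.03, 0.03, 0.03, 0.03]'

```text
t: 33.25
eef_pos: [0.5911, -0.2011, 0.1536]
tool_rot: [179.9, 0.0, 2.8]
force: [-0.8, -1.8, 0.7]
grip_width: 0.0131
```

```bash
python3 tq.py
```

```text
t 33.25 pos [ 591.1 -201.1  153.6] yaw 2.8 Ftx,ty [-0.9  1.7] Fz 0.7 Mz 0.071 q6 96.7 eff6 0.168
```

servo_tool --pt "0 -0.0001 0" --pt "0 -0.0001 0" --pt "0 -0.0001 0" --pt "0 -0.0001 0" --pt "0 -0.0001 0" --turn '[0.03, 0.03, 0.03, 0.03, 0.03]'

```text
t: 33.75
eef_pos: [0.591, -0.2008, 0.1536]
tool_rot: [179.9, 0.0, -5.7]
force: [-0.2, -2.4, 0.1]
grip_width: 0.013
```

```bash
python3 tq.py
```

```text
t 33.75 pos [ 591.  -200.8  153.6] yaw -5.73 Ftx,ty [0.  2.4] Fz 0.1 Mz 0.315 q6 88.1 eff6 -0.098
```

Bite felt: 0.315 N m at yaw −5.7°, within the last 0.15 rad. A little more, carefully.

servo_tool --pt "0 0.0003 0" --pt "0 0.0002 0" --pt "0 0 0" --turn '[0.02, 0.02, 0.02]'

```text
t: 34.05
eef_pos: [0.591, -0.2007, 0.1535]
tool_rot: [179.9, 0.0, -9.2]
force: [-1.6, -3.1, 3.0]
grip_width: 0.0131
```

```bash
python3 tq.py
```

```text
t 34.05 pos [ 591.  -200.7  153.5] yaw -9.21 Ftx,ty [-1.1  3.3] Fz 3.0 Mz 0.29 q6 84.7 eff6 -0.183
```

servo_tool --pt "0 0.0004 0" --pt "0 0.0003 0" --pt "0 0 0" --pt "0 0 0" --turn '[0.025, 0.025, 0.025, 0.025]'

```text
t: 34.45
eef_pos: [0.5911, -0.2007, 0.1535]
tool_rot: [180.0, 0.0, -15.0]
force: [-2.4, -0.4, 5.2]
grip_width: 0.0129
```

```bash
python3 tq.py
```

```text
t 34.45 pos [ 591.1 -200.7  153.5] yaw -14.98 Ftx,ty [-2.2  1. ] Fz 5.2 Mz 0.418 q6 78.9 eff6 -0.204
```

servo_tool --pt "0 0 0" --pt "0 0 0" --pt "0 0 0" --turn '[0, 0, 0]'

```text
t: 34.75
eef_pos: [0.5911, -0.2007, 0.1535]
tool_rot: [-180.0, 0.0, -14.9]
force: [-2.1, 0.1, 4.8]
grip_width: 0.0131
```

```bash
python3 tq.py
```

```text
t 34.75 pos [ 591.1 -200.7  153.5] yaw -14.89 Ftx,ty [-2.   0.5] Fz 4.8 Mz 0.29 q6 79.0 eff6 -0.261
```

Snug: 0.42 N m while turning, 0.29 after the pause, 0.16–0.31 rad past the bite by angle. Relieve the residual load, then release.

servo_tool --pt "-0.0008 0.0002 -0.0007" --pt "0 0 0" --turn '[-0.02, 0]'

```text
t: 34.95
eef_pos: [0.5909, -0.2007, 0.1536]
tool_rot: [-180.0, -0.1, -13.8]
force: [-0.6, 0.7, 0.5]
grip_width: 0.0134
```

```bash
python3 tq.py
```

```text
t 34.95 pos [ 590.9 -200.7  153.6] yaw -13.76 Ftx,ty [-0.7 -0.5] Fz 0.5 Mz 0.125 q6 80.2 eff6 0.036
```

servo_tool --pt "0 0 0" --pt "0 0 0" --pt "0 0 0" --pt "0 0 0" --pt "0 0 0" --turn '[0, 0, 0, 0, 0]' --claw -1 --force 20

```text
t: 35.45
eef_pos: [0.5905, -0.2008, 0.154]
tool_rot: [-180.0, -0.0, -13.7]
force: [0.2, -0.1, -0.2]
grip_width: 0.0837
```

servo_tool --pt "0 0 0" --pt "0 0 0" --pt "0 0 0" --turn '[0, 0, 0]'

```text
t: 35.75
eef_pos: [0.5904, -0.2008, 0.154]
tool_rot: [-180.0, -0.0, -13.7]
force: [0.3, 0.3, -0.1]
grip_width: 0.0856
```

```bash
python3 tq.py
```

```text
t 35.75 pos [ 590.4 -200.8  154. ] yaw -13.74 Ftx,ty [ 0.2 -0.4] Fz -0.1 Mz 0.013 q6 80.2 eff6 -0.0
```

Released cleanly. Retreat straight up, then aside, and check numerically.

servo_tool --pt "0 0 -0.01" --pt "0 0 -0.02" --pt "0 0 -0.035" --pt "0 0 -0.035" --pt "0 0 -0.02" --turn '[0, 0, 0, 0, 0]'

```text
t: 36.25
eef_pos: [0.5914, -0.2013, 0.2786]
tool_rot: [180.0, -0.3, -13.7]
force: [-0.2, -1.4, -0.7]
grip_width: 0.0856
```

servo_tool --pt "0 -0.03 0" --pt "0 -0.045 0" --pt "0 -0.045 0" --pt "0 -0.03 0" --pt "0 0 0" --turn '[0, 0, 0, 0, 0]'

```text
t: 36.75
eef_pos: [0.6269, -0.0517, 0.2747]
tool_rot: [-180.0, -0.1, -13.5]
force: [-0.3, -0.5, -0.3]
grip_width: 0.0852
```

```bash
cat > fin.py <<'E'
from fit2 import *
def dark(n,c,zr):
    # black grip bar top face: fit 52x14 rect at z, darkness in max channel vs margin
    g=c["frame"].max(2).astype(float)
    core=rect(.048,.011); big=rect(.066,.030,31,17); ring=big[(abs(big[:,0])>.028)|(abs(big[:,1])>.010)]
    G=sorted((samp(g,c,at(core,x,y,a,zr)).mean()-.3*samp(g,c,at(ring,x,y,a,zr)).mean(),x,y,a) for x in np.arange(.580,.606,.001) for y in np.arange(-.212,-.188,.001) for a in np.arange(-40,60,2.))
    print(n,"z",zr,"score",round(G[0][0],1),np.mean([q[1:] for q in G[:10]],0).round(4))
for n in("top","scene"):
    c=camera(n); cv2.imwrite(f"pics/end_{n}.png",c["frame"])
    dark(n,c,.190)
    # silhouette: rows/cols of dark pixels near plug
    f=c["frame"].max(2); o=(335,150,400,240) if n=="top" else (165,150,235,265)
    m=f[o[1]:o[3],o[0]:o[2]]<32; ys,xs=np.nonzero(m); print(n,"dark px",len(xs),"u",xs.min()+o[0],xs.max()+o[0],"v",ys.min()+o[1],ys.max()+o[1])
    for z in(.154,.190):
        P_=[proj(c,q) for q in box(.593,-.201,-13.7,.052,.014,z,z)[:4]]; print("  pred z",z,np.round(P_,1).tolist())
print(read_state()["t"],read_state()["eef_pos"],read_state()["force"])
E
python3 fin.py|tail -9
```

```text
top z 0.19 score -11.7 [  0.5894  -0.1957 -19.2   ]
top dark px 432 u 335 380 v 150 217
  pred z 0.154 [[371.8, 194.0], [367.6, 216.7], [373.9, 218.0], [378.1, 195.4]]
  pred z 0.19 [[375.4, 190.2], [371.0, 213.6], [377.6, 215.1], [381.9, 191.5]]
scene z 0.19 score -9.8 [  0.605   -0.1998 -10.2   ]
scene dark px 163 u 196 234 v 150 225
  pred z 0.154 [[201.1, 226.5], [202.0, 211.8], [196.7, 212.2], [195.5, 226.9]]
  pred z 0.19 [[198.8, 217.0], [199.9, 202.2], [194.4, 202.5], [193.2, 217.4]]
36.85 [ 0.62616233 -0.0545044   0.27463449] [-0.26385902 -0.33659979  0.22504922]
```

```bash
python3 - <<'E'
import cv2
for n,(u0,u1,v0,v1) in(("scene",(184,222,196,246)),("top",(358,392,184,226))):
    f=cv2.imread(f"pics/end_{n}.png"); print(n)
    for v in range(v0,v1):
        print(v,"".join("#" if p.max()<45 else "o" if (int(p[2])-int(p[0])>45) else "+" if p.max()<120 else "." for p in f[v,u0:u1]))
E
```

```text
scene
196 ......................................
197 ......................................
198 ......................................
199 ......................................
200 ......................................
201 ......................................
202 ......................................
203 ......................................
204 ............++++......................
205 ............+++++.....................
206 ...........++##++.....................
207 ...........++###++....................
208 ++++.......+####++....................
209 ++++++.....+#####+++..................
210 ++++++....++#####++++.................
211 +++++.....++#####+++++................
212 +++.......+#######++++................
213 +........++########++.................
214 ..........+#######+++.................
215 ..........++#####+++..................
216 ..........++#####++...................
217 ..........++#####+....................
218 ..........++#####+....................
219 ..........++#####++...................
220 ...........+#####++...................
221 ...........+###
[... 1997 characters left out ...]
08 +++++++++############+++++........
209 +++++++++#+##########o++++........
210 +++++++++++##########+++#+........
211 +++++++++############o++#+........
212 +++++++++++#########++++++........
213 ++++++++#++#########++++#+........
214 ++++++++#++#########++++#+........
215 ++++++++#++#########o+++++........
216 ++++++++#++########++++++.........
217 ++++++++#########o+++++++.........
218 ++++oooo+###++++oo++++++..........
219 +++ooooooo+oooooo+++++++..........
220 +++oooooooooooooo++++++...........
221 .++++oooooooooooo+++++............
222 ..++#++##++oooooo++++.............
223 ...++oooo+++###+++++..............
224 .....ooooooo++++++................
225 .......ooooo+++...................
```

The final masks match an upright, fully seated key. In the scene view the grip spans rows 205–226 (predicted 202–227). In the top view it spans columns 368–381 and rows 192–218 (predicted 368–382, 190–218). Hand in.

```bash
python3 -c "
from cell import *
s=read_state(); print(s['t'],s['force'],s['grip_width']); print(finish_job())"
```

```text
36.85 [-0.26385902 -0.33659979  0.22504922] 0.0854015495821256
the job is handed in; nothing more can be done
None
```

I took the black key from its stand, put its blade fully into the plug's slot and turned it clockwise until the plug was snug. I then let go and moved the arm clear. The job was handed in at 36.9 s.

- **Seating:** the blade reached the slot floor at the expected height (TCP z 0.1535 m). The downward press while turning stayed at or below about 5 N.
- **Tightening:** the plug ran free at about 0.04 N m for roughly 0.75–0.9 rad of key turn, then bit. I stopped 0.16–0.31 rad past the bite by angle. The last readings were 0.42 N m while turning and 0.29 N m after a pause, both within the snug range allowing for about 0.03 N m of noise.
- **Final check:** pixel checks in both cameras match an upright, fully seated key to within about 2–3 pixels. The gripper was open and clear, with no contact force.

**What went less well:**
- Finding the slot took many light touches on the plug's head, mostly under 10 N, with peaks of 15 N. The top and scene cameras disagreed by 3–4 mm, and the key sat about 3 mm off-centre in the grip.
- That scraping turned the loose plug about 4° before the key went in. I re-measured it, and the next try went straight in.
- I did not re-measure the other objects at the end. The arm only touched the key, and the key only touched its stand and the plug.

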